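# Tip out the flip-lid box of bushes

### The job

Move the spray can that stands in the marked bay onto the middle of the round rubber mat, then slide the tray squarely into the middle of the bay, its tab on the side away from the stand, and let go of it. Then take the steel box by its handle and swing it right over to its stop, so that the lid falls open by itself (do not touch the lid) and all five bushes drop into the tray; swing it back upright with its lid shut. Leave the tray in the bay, keep the can upright and leave the other things on the table alone.

Things in the scene. Friction and masses are not known exactly. Their poses are not given: they have to be found in the camera images.
- stand: Fixed grey tipping stand, pose varies. Origin on the table straight below the middle of the box's pivot; the box tips towards its +y side. Two posts (x = +-65 to 75 mm, y = -73 to -43) carry side arms (same x, y = -73 to 13, z = 119 to 145 mm). A 6 mm high foot covers y = -110 to -40; a bar joins the posts at y = -58, z = 56 to 68. Below z = 70 mm it is open at y > -40.
- pivot (a point): Middle of the pivot, which runs along the stand's x axis, at stand (0, 0, 130) mm; axes as the stand's. The box at rest fills stand x = -50 to 50, y = -90 to 0, z = 70 to 130 mm, with its lid on top up to z = 133 and y = 4 mm. The pivot lies on the box's upper rim at its bay-side edge.
- bay (a point): Centre of the bay, a rectangle outlined in black on the table under and beside the pivot (stand x = -80 to 80 mm, y = -22 to 122 mm); this point lies at stand (0, 50, 0) mm; its axes are those of the stand.
- tipbox (a joint): Angle of the steel box about the pivot: 0 = at rest, mouth up (gravity holds it there). It grows as the handle rises and the box swings up and over towards stand +y; stop at 2.6 rad, mouth down over the bay. It turns easily (about 3 N at the handle) and falls to 0 or to 2.6 when let go.
- handle (a point): Middle of the box's handle, a round bar 12 mm thick along stand x, its two end arms 50 mm long to the box's rear wall, 78 mm clear between them. Moves with the box: stand (0, -140, 120) mm at angle 0, then on an arc of about 140 mm radius about the pivot, over the top. The bar can turn between the fingers. Its z axis is the box's upward axis.
- lid: Plain loose-hinged lid of the box, 104 x 94 x 3 mm, no latch and no spring; origin in the middle of its hinge on the box's rear (handle-side) rim, z out of the box, y from hinge to free edge. Falls open (up to 92 degrees) when the box is turned over and shut when it is turned back.
- tray: Loose blue plastic tray, 150 (x) x 140 (y) x 40 mm high, walls and floor 4 mm, 0.25 kg, open top. Origin under its centre, z up. An upright grip tab, 60 mm wide and 12 mm thick, stands against the outside of its +y wall (y = 69 to 81 mm) and rises to 73 mm.
- tab (a point): Top middle of the tray's grip tab (tray x = 0, y = 75, z = 73 mm); the tab is 12 mm thick along the tray's y axis.
- can: Plain metal spray can, 50 mm across, 114 mm tall with a narrow white cap (24 mm across above 106 mm), 0.2 kg, standing in the bay at the start. Origin at the centre of its base.
- mat: Fixed black rubber disc on the table, 90 mm across, 4 mm thick, origin at the centre of its underside.
- bush0: Black rubber bush, a 28 mm flange 5 mm thick on a 20 mm body, 26 mm tall, about 30 g; one of five alike; starts in the box. Origin at the centre of its flange face.
- bush1: Black rubber bush, a 28 mm flange 5 mm thick on a 20 mm body, 26 mm tall, about 30 g; one of five alike; starts in the box. Origin at the centre of its flange face.
- bush2: Black rubber bush, a 28 mm flange 5 mm thick on a 20 mm body, 26 mm tall, about 30 g; one of five alike; starts in the box. Origin at the centre of its flange face.
- bush3: Black rubber bush, a 28 mm flange 5 mm thick on a 20 mm body, 26 mm tall, about 30 g; one of five alike; starts in the box. Origin at the centre of its flange face.
- bush4: Black rubber bush, a 28 mm flange 5 mm thick on a 20 mm body, 26 mm tall, about 30 g; one of five alike; starts in the box. Origin at the centre of its flange face.
- spray: Bystander, leave alone: white plastic bottle, 52 mm across, 150 mm tall. Origin on its underside.
- tin: Bystander, leave alone: closed metal can, 60 mm across, 75 mm tall. Origin on its underside.
- bin: Bystander, leave alone: small open blue bin 120 x 90 x 50 mm high, without any tab. Origin on its underside.
- driver: Bystander, leave alone: screwdriver lying flat, about 200 mm long. Origin at its underside near the middle.
- gasket: Bystander, leave alone: black rubber ring lying flat, 64 mm outside, 10 mm thick. Origin on its underside.
- gauge: Bystander, leave alone: steel block 50 x 30 x 30 mm. Origin on its underside.
- spanner: Bystander, leave alone: steel spanner lying flat, about 180 mm long. Origin at its underside near the middle.

How it is judged:
On the way, in this order (a step that is already met when the one before it is completed fails the run):
1. the can stands upright on the mat, let go, while the box is still upright (horizontal distance between can and mat below 0.03 m and angle between can's own z axis and vertical below 0.15 rad and height (world z) of can below 0.012 m and contact force between the fingers and can below 0.1 N and value of joint tipbox below 0.2 rad), for 0.2 s.
2. the tray stands flat in the bay, let go, tab away from the stand, while the box is still upright (horizontal distance between tray and bay below 0.035 m and angle between tray's own z axis and vertical below 0.06 rad and height (world z) of tray below 0.006 m and y of tab in the frame of stand above 0.09 m and contact force between the fingers and tray below 0.1 N and value of joint tipbox below 0.2 rad), for 0.2 s.
3. the box is swung over with its lid hanging open and all five bushes are in the tray (value of joint tipbox above 2.3 rad and angle between the z axis of lid and the z axis of handle, either way round above 0.4 rad and x of bush0 in the frame of tray between -0.075 and 0.075 m and y of bush0 in the frame of tray between -0.07 and 0.07 m and z of bush0 in the frame of tray between -0.005 and 0.05 m and x of bush1 in the frame of tray between -0.075 and 0.075 m and y of bush1 in the frame of tray between -0.07 and 0.07 m and z of bush1 in the frame of tray between -0.005 and 0.05 m and x of bush2 in the frame of tray between -0.075 and 0.075 m and y of bush2 in the frame of tray between -0.07 and 0.07 m and z of bush2 in the frame of tray between -0.005 and 0.05 m and x of bush3 in the frame of tray between -0.075 and 0.075 m and y of bush3 in the frame of tray between -0.07 and 0.07 m and z of bush3 in the frame of tray between -0.005 and 0.05 m and x of bush4 in the frame of tray between -0.075 and 0.075 m and y of bush4 in the frame of tray between -0.07 and 0.07 m and z of bush4 in the frame of tray between -0.005 and 0.05 m), for 0.2 s.
At the end, for the whole second after the job is handed in: Box back upright (angle below 0.1 rad) with its lid shut (within 0.1 rad), all five bushes lying still inside the tray, tray flat on the table with its centre within 35 mm of the bay's centre, can upright on the mat within 30 mm of its centre (horizontal distance between can and mat below 0.03 m and angle between can's own z axis and vertical below 0.15 rad and height (world z) of can below 0.012 m and horizontal distance between tray and bay below 0.035 m and angle between tray's own z axis and vertical below 0.06 rad and height (world z) of tray below 0.006 m and x of bush0 in the frame of tray between -0.075 and 0.075 m and y of bush0 in the frame of tray between -0.07 and 0.07 m and z of bush0 in the frame of tray between -0.005 and 0.05 m and x of bush1 in the frame of tray between -0.075 and 0.075 m and y of bush1 in the frame of tray between -0.07 and 0.07 m and z of bush1 in the frame of tray between -0.005 and 0.05 m and x of bush2 in the frame of tray between -0.075 and 0.075 m and y of bush2 in the frame of tray between -0.07 and 0.07 m and z of bush2 in the frame of tray between -0.005 and 0.05 m and x of bush3 in the frame of tray between -0.075 and 0.075 m and y of bush3 in the frame of tray between -0.07 and 0.07 m and z of bush3 in the frame of tray between -0.005 and 0.05 m and x of bush4 in the frame of tray between -0.075 and 0.075 m and y of bush4 in the frame of tray between -0.07 and 0.07 m and z of bush4 in the frame of tray between -0.005 and 0.05 m and linear speed of each of bush0, bush1, bush2, bush3, bush4 below 0.05 m/s and value of joint tipbox below 0.1 rad and angle between the z axis of lid and the z axis of handle, either way round below 0.1 rad); the robot touches nothing.
It fails at once if the fingers touch the lid (contact force between the fingers and lid above 0.5 N).
It fails at once if the can is knocked over (angle between can's own z axis and vertical above 0.7 rad).
It fails at once if another thing on the table is shifted by more than 30 mm or knocked over (distance of any of spray, tin, bin, driver, gasket, gauge, spanner from where it was at the start of the episode above 0.03 m or angle between any of spray, tin, bin, gauge's own z axis and vertical above 0.6 rad).
It also fails if it takes over 72 s, if anything falls off the work surface, if the arm or the gripper's body presses on something with over 40 N, if the wrist force passes 120 N, or if a joint passes its speed limit or range.

### The arm

A 7-joint arm with a two-finger parallel gripper is mounted at the origin on the work surface. World frame = base frame: x ahead of the robot, y to its left, z up, the work surface at z = 0. Lengths are in m, angles in rad, forces in N, time in s.
With the tool pointing down it reaches from about 0.4 to 0.85 m from the base axis. Payload 10.4 kg.
Tool frame: the origin (TCP) lies at the very end of the fingers, on their centre line; the grasp point (between the pads) lies r.pinch_z behind it (r.pinch_z is the distance from the TCP to the grasp point, in m); z points along the fingers, x is the direction in which the jaws open and shut, and the axes are right-handed (so a half turn about z gives the same grasp; the last joint's range is limited). The gripper opens to 87 mm and grips with 3 to 60 N. Pads are 19 mm wide; open, the fingers measure 117 mm over their backs; the gripper's body (75 mm by 190 mm) begins 51 mm behind the grasp point.
Start: joints at [-1.225, 0.332, -0.065, 1.46, 0.022, 1.35, -0.088], TCP at [0.225, 0.583, 0.223] pointing down, gripper open.
Joint ranges: [-2.6, 2.6], [-0.5, 2.12], [-1.47, 1.34], [0.16, 2.42], [-1.27, 4.41], [0.06, 2.06], [-2.6, 2.6]. Speed limits (rad/s): [2.22, 2.22, 2.79, 2.79, 3.14, 3.14, 3.14].

### API

Orientations are given as a unit quaternion [x, y, z, w].
In Python, from bench import r gives the robot as it stands.
- The arm moves only by the tool carry_out, never from a script. Its argument "increments" is text: rows parted by semicolons, each of 7 numbers parted by spaces: the turn, a rotation vector about the tool's x, y, z in degrees, then the shift along the tool's x, y, z in m, then the finger opening in m, from 0 to 0.087. A call has exactly 5 rows; each row is the pose to reach, as a shift and turn from the pose measured when the call began, along the tool's axes at that moment; what a row does not reach only later rows make up. A row lasts 1/8 s, in which the tool goes at most 62.5 mm and 10.7 degrees, less where a joint would pass 70% of its speed; a pose out of reach is approached as far as the arm can. A call with a gripper value outside its range is refused whole. The fingers move at their own pace and stop on an object; "squeeze" is the grip in N (left out, the last holds). Time passes only in rows, so rows that repeat a pose let the fingers close, or fill a call up. It gives the time, the measured TCP pose, the force and the opening at its end, in the units of the state.
- r.read_state(): the state, without advancing time (a new reading comes with each control period).
- r.camera(name): name is "scene" or "side" or "wrist"; returns (picture, depth): 400x640x3 uint8, blue, green, red; 400x640 float32, m along the optical axis (not along the pixel's ray), 0 where there is no reading.
- r.camera_model(name): a dict with "K" (3x3 intrinsics, pixels), "extrinsics" (4x4, takes a point from camera to world coordinates). Camera axes: x right, y down, z forward; pixel columns grow to the right and rows downward; lengths in m; the calibration is good to about 2 mm. A picture is of the moment at which its call begins: read the wrist's pose just before it. camera_model takes no time and is no camera call; for the wrist camera it gives the pose at the moment of the call.
- r.close_job(): hands the job in, once; it reports no verdict.
The state is a dict: "time": time; "joint_positions": joint angles; "joint_vel": joint speeds; "joint_torque": joint torques, N m; "ee_pos": TCP position; "eef_rot": TCP orientation; "ft_force": force on the tool from outside, world axes, zero at the start; "torque": the same for the moment, N m; "width": finger opening in m.
Only numpy, scipy, OpenCV 4.12 (cv2) and the standard library are available. Lean on these libraries where they do the work, as an engineer would, in place of code of your own. Each camera call takes 0.05 s, during which the arm holds its last target.

## Working session

There is one attempt and no reset: what is moved stays moved. The work goes in short steps, Python scripts to look and compute and a tool call to move; the robot and the scene stay as the last step left them, time stands still between calls to the robot, and variables do not carry over. Pictures are saved under pics/ and viewed, and the job is handed in when it is done.

Besides the shell and the picture viewer there is one more tool, called after "Request:" as a command line: name --argument value ..., lists and objects as JSON in quotes. carry_out: Moves the arm, as the interface text tells. Its arguments: {"type":"object","properties":{"increments":{"type":"string"},"squeeze":{"type":"number"}},"required":["increments"]}

```bash
ls; mkdir -p pics
python3 - <<'E'
from bench import r
import cv2,numpy as np
print(r.read_state()); print(r.pinch_z)
for n in ["scene","side","wrist"]:
    m=r.camera_model(n); print(n,m)
    p,d=r.camera(n); cv2.imwrite(f"pics/{n}0.png",p); np.save(f"pics/{n}0.npy",d)
E
```

```text
pics
{'time': 0.0, 'joint_positions': array([-1.22461064,  0.33283024, -0.06465967,  1.4609641 ,  0.02161439,
        1.34990598, -0.08849639]), 'joint_vel': array([ 0.00098581,  0.00112566,  0.00110985,  0.00011793, -0.00067847,
       -0.00022515,  0.00029101]), 'joint_torque': array([-5.78284853e-04, -6.23253393e+01,  2.41983990e-02, -3.89904499e+01,
       -6.13915734e-02,  3.96101153e-02,  9.85100223e-05]), 'ee_pos': array([0.22519198, 0.58259417, 0.22176897]), 'eef_rot': array([ 8.24770141e-01,  5.65467696e-01, -5.54203280e-04,  4.37510870e-04]), 'ft_force': array([ 0.14602123, -0.01013088,  0.18924191]), 'torque': array([-0.01395503, -0.01251279, -0.02454703]), 'width': 0.08720163216026385}
0.0187
scene {'K': array([[503.16914405,   0.        , 322.80748545],
       [  0.        , 503.16914405, 203.12303011],
       [  0.        ,   0.        ,   1.        ]]), 'extrinsics': array([[ 0.77709895,  0.42414323, -0.46499434,  1.17318444],
       [ 0.62935233, -0.53040141,  0.56797006, -0.80228998],
       [-0.005733  , -0.73401421, -0.67910991,  1.03587713],
       [ 0.        ,  
[... 193 characters left out ...]
.        ]]), 'extrinsics': array([[-0.96880495, -0.19386854,  0.15437603,  0.39815294],
       [-0.24782102,  0.7611557 , -0.59935527,  0.56445164],
       [-0.00130807, -0.61891598, -0.78545611,  0.88858276],
       [ 0.        ,  0.        ,  0.        ,  1.        ]])}
wrist {'K': array([[343.16253191,   0.        , 320.52299699],
       [  0.        , 343.16253191, 199.71795799],
       [  0.        ,   0.        ,   1.        ]]), 'extrinsics': array([[ 0.36067183,  0.90507904,  0.22527262,  0.16457435],
       [ 0.93268944, -0.34934554, -0.08971124,  0.60524046],
       [-0.00249778,  0.24246571, -0.97015676,  0.38497324],
       [ 0.        ,  0.        ,  0.        ,  1.        ]])}
```

View pics/scene0.png

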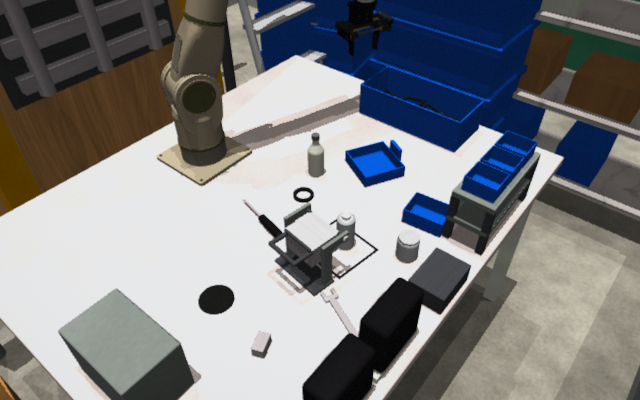

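View pics/side0.png

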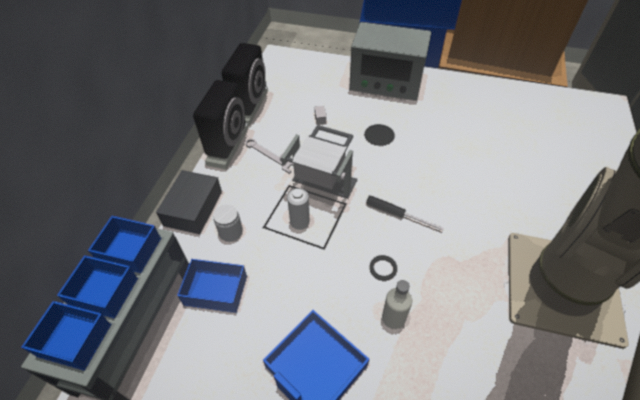

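View pics/wrist0.png

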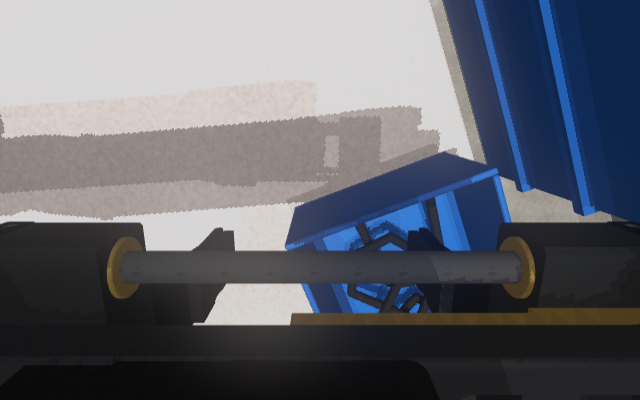

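```bash
cat > h.py <<'E'
import cv2,numpy as np
from bench import r
from scipy.spatial.transform import Rotation as R
def cloud(n,d,m=None):
    m=m or r.camera_model(n); K=m["K"];E=m["extrinsics"]
    v,u=np.mgrid[:d.shape[0],:d.shape[1]]
    P=np.stack([(u-K[0,2])/K[0,0]*d,(v-K[1,2])/K[1,1]*d,d],-1)@E[:3,:3].T+E[:3,3]
    P[d<=0]=np.nan
    return P
def onplane(n,uv,z,m=None):
    m=m or r.camera_model(n); K=m["K"];E=m["extrinsics"]
    uv=np.atleast_2d(np.asarray(uv,float))
    q=np.c_[(uv[:,0]-K[0,2])/K[0,0],(uv[:,1]-K[1,2])/K[1,1],np.ones(len(uv))]@E[:3,:3].T
    return E[:3,3]+q*((z-E[2,3])/q[:,2])[:,None]
E
python3 - <<'E'
from h import *
for n,box in [("scene",(150,150,460,370)),("side",(180,80,460,400))]:
    p=cv2.imread(f"pics/{n}0.png");d=np.load(f"pics/{n}0.npy");P=cloud(n,d)
    hsv=cv2.cvtColor(p,cv2.COLOR_BGR2HSV); dark=(hsv[...,2]<60)
    roi=np.zeros(dark.shape,bool); roi[box[1]:box[3],box[0]:box[2]]=1
    print(n,'table z med',np.nanmedian(P[...,2][roi&(hsv[...,2]>180)]))
    m=(dark&roi&(np.abs(P[...,2])<.012)).astype(np.uint8)
    k,l,s,c=cv2.connectedComponentsWithStats(m)
    for i in range(1,k):
        if s[i,4]>40: print('dark',s[i],c[i].round(1),onplane(n,c[i],0.0)[0].round(4), cv2.minAreaRect(onplane(n,np.argwhere(l==i)[:,::-1],0.0)[:,:2].astype(np.float32)*1000))
    blue=(hsv[...,0]>100)&(hsv[...,0]<135)&(hsv[...,1]>120)&roi
    k,l,s,c=cv2.connectedComponentsWithStats(blue.astype(np.uint8))
    for i in range(1,k):
        if s[i,4]>200:
            q=P[l==i]; 
            for a,b in [(.032,.046),(.06,.08)]:
                t=q[(q[:,2]>a)&(q[:,2]<b)]
                if len(t)>8: print('blue',s[i],a,len(t),cv2.minAreaRect(t[:,:2].astype(np.float32)*1000),t.mean(0))
    for a,b in [(.128,.140)]:
        mm=((P[...,2]>a)&(P[...,2]<b)&roi).astype(np.uint8)
        k,l,s,c=cv2.connectedComponentsWithStats(mm)
        for i in range(1,k):
            if s[i,4]>30:
                t=P[l==i]; print('high',s[i],cv2.minAreaRect(t[:,:2].astype(np.float32)*1000),t.mean(0))
E
```

```text
scene table z med -0.0004866541573251837
dark [294 188  19  14 110] [303.4 194.3] [0.3919 0.0577 0.    ] ((391.0632629394531, 56.503883361816406), (55.928592681884766, 60.712947845458984), 39.906494140625)
dark [286 252  13   9  51] [292.7 255.9] [ 0.5332 -0.1517  0.    ] ((530.511474609375, -150.66571044921875), (16.963075637817383, 34.648521423339844), 77.75887298583984)
dark [332 256  36  22  47] [348.6 268.5] [ 0.6785 -0.0919  0.    ] ((682.08447265625, -81.663818359375), (110.74885559082031, 26.401838302612305), 67.46334838867188)
dark [290 261  31  28 428] [307.1 273.1] [ 0.6023 -0.1728  0.    ] ((601.4410400390625, -169.440185546875), (66.52448272705078, 85.87348937988281), 70.55619812011719)
dark [199 285  35  29 770] [216.  299.2] [ 0.4781 -0.3806  0.    ] ((477.77264404296875, -380.0555419921875), (84.94877624511719, 85.56550598144531), 47.84431838989258)
blue [ 346  150   59   37 1626] 0.032 259 ((491.438232421875, 301.7742919921875), (156.98214721679688, 155.1651153564453), 59.48099899291992) [0.51194552 0.28170056 0.03709537]
blue [ 346  150   59   37 1626] 0.06 16 ((540
[... 1516 characters left out ...]
.28957727 0.0397048 ]
blue [ 264  311  105   89 5274] 0.06 262 ((519.542724609375, 368.9014892578125), (11.30856704711914, 59.61654281616211), 62.1123161315918) [0.51862462 0.36985974 0.07293819]
high [239  80  15   9  50] ((855.441650390625, -349.0056457519531), (48.86499786376953, 14.881305694580078), 59.57560348510742) [ 0.85761304 -0.34487402  0.13458089]
high [196  95  45  38 201] ((861.1214599609375, -211.6903076171875), (153.226806640625, 59.222232818603516), 64.4103012084961) [ 0.86612496 -0.19000041  0.13410233]
high [ 280  135   73   47 1503] ((592.0503540039062, -142.93174743652344), (122.63101959228516, 161.94911193847656), 80.84764862060547) [ 0.5936957  -0.13564725  0.13358255]
```

Run:
```python
import cv2
p=cv2.imread("pics/scene0.png");cv2.imwrite("pics/sc_c.png",cv2.resize(p[170:350,190:450],None,fx=3,fy=3,interpolation=cv2.INTER_CUBIC))
p=cv2.imread("pics/side0.png");cv2.imwrite("pics/si_c.png",cv2.resize(p[100:300,200:450],None,fx=3,fy=3,interpolation=cv2.INTER_CUBIC))
```

```text
(no output)
```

View pics/sc_c.png

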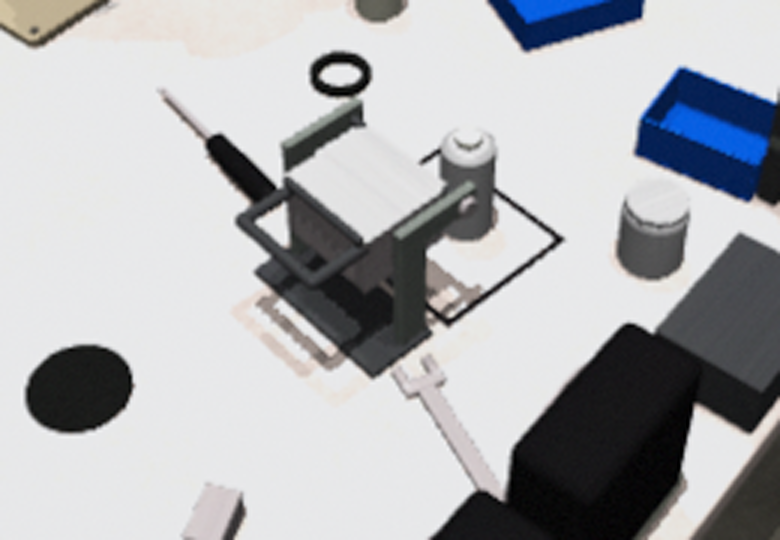

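View pics/si_c.png

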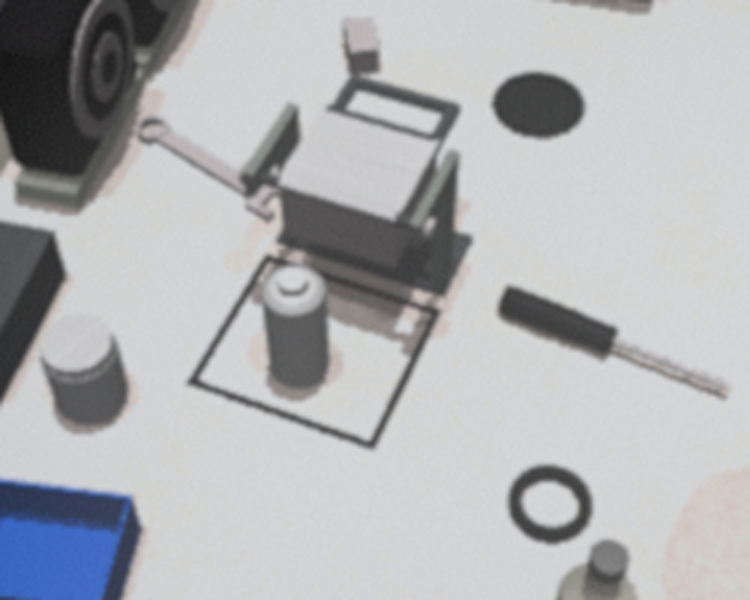

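Run:
```python
from h import *
c=np.array([(192,381),(373,445),(437,313),(268,260)])/3-1/3+[200,100]
w=onplane("side",c,0); print(w.round(4)); print('sides',np.linalg.norm(w-np.roll(w,-1,0),axis=1),'ctr',w.mean(0))
print('scene',onplane("scene",np.array([(560,240),(450,322)])/3-1/3+[190,170],0))
x=(w[0]-w[1])+(w[3]-w[2]); print('x-axis dir deg',np.degrees(np.arctan2(x[1],x[0])))
y=(w[0]-w[3])+(w[1]-w[2]); print('y dir',np.degrees(np.arctan2(y[1],y[0])))
for n,box in [("scene",(150,150,460,370)),("side",(180,80,460,400))]:
    p=cv2.imread(f"pics/{n}0.png");d=np.load(f"pics/{n}0.npy");P=cloud(n,d)
    g=cv2.cvtColor(p,cv2.COLOR_BGR2HSV)[...,2]
    # mat
    C=r.camera_model(n); mat=np.array([.478,-.38])
    m=((g<75)&(np.hypot(P[...,0]-mat[0],P[...,1]-mat[1])<.08)).astype(np.uint8)
    k,l,s,cc=cv2.connectedComponentsWithStats(m);i=1+s[1:,4].argmax()
    W=onplane(n,np.argwhere(l==i)[:,::-1],.004); print(n,'mat',W.mean(0),cv2.minEnclosingCircle(W[:,:2].astype(np.float32)))
    # can points by height
    for nm,c0 in [('can',(.62,-.05)),('tin',(.74,.08)),('spray',(.43,.17))]:
        sel=np.hypot(P[...,0]-c0[0],P[...,1]-c0[1])<.075
        for a,b in [(.02,.07),(.07,.1),(.1,.109),(.109,.13),(.13,.16)]:
            q=P[sel&(P[...,2]>a)&(P[...,2]<b)]
            if len(q)>5: print(n,nm,a,b,len(q),np.median(q,0).round(4),cv2.minEnclosingCircle(q[:,:2].astype(np.float32)*1000))
```

```text
[[ 0.6974  0.0101 -0.    ]
 [ 0.5382  0.0329  0.    ]
 [ 0.5181 -0.1081 -0.    ]
 [ 0.6754 -0.1288 -0.    ]]
sides [0.16086363 0.14240952 0.15868318 0.14066537] ctr [ 6.07286642e-01 -4.84830703e-02 -5.55111512e-17]
scene [[ 0.69780169  0.00945629  0.        ]
 [ 0.67742695 -0.12951634  0.        ]]
x-axis dir deg -7.807621658743473
y dir 81.44135279581903
scene mat [ 0.48041629 -0.38196194  0.004     ] ((0.4799453914165497, -0.3806699514389038), 0.0442698709666729)
scene can 0.02 0.07 102 [ 0.6393 -0.0371  0.045 ] ((642.0894165039062, -62.256412506103516), 49.138816833496094)
scene can 0.07 0.1 152 [ 0.629  -0.0486  0.0868] ((635.0321044921875, -62.955528259277344), 54.86650466918945)
scene can 0.1 0.109 128 [ 0.625  -0.038   0.1039] ((617.9000244140625, -31.756803512573242), 24.341259002685547)
scene can 0.109 0.13 76 [ 0.6196 -0.0373  0.1139] ((617.6050415039062, -72.84115600585938), 55.55821228027344)
scene can 0.13 0.16 227 [ 0.6129 -0.108   0.1324] ((616.8590698242188, -94.55979919433594), 59.560890197753906)
scene tin 0.02 0.07 311 [0.7538 0.0468 0.0426] ((740.9051513671875, 80
[... 1405 characters left out ...]
758789062, 88.27984619140625), 66.64246368408203)
side tin 0.07 0.1 374 [0.769  0.0465 0.0753] ((770.9605712890625, 45.03084945678711), 28.7407169342041)
side spray 0.02 0.07 128 [0.3697 0.186  0.0425] ((416.67132568359375, 207.75172424316406), 61.92417907714844)
side spray 0.07 0.1 118 [0.3689 0.1826 0.0919] ((362.6419677734375, 168.5899658203125), 22.035198211669922)
side spray 0.1 0.109 66 [0.3669 0.1752 0.1043] ((360.6842041015625, 167.78517150878906), 18.290916442871094)
side spray 0.109 0.13 60 [0.3617 0.1727 0.1141] ((361.55169677734375, 168.94418334960938), 11.991474151611328)
side spray 0.13 0.16 60 [0.3589 0.1689 0.1501] ((357.6754455566406, 165.34686279296875), 11.937701225280762)
```

```bash
cat >> h.py <<'E'
th=np.radians(-8.2); S=np.array([.6004,-.098]); 
Rs=np.array([[np.cos(th),-np.sin(th)],[np.sin(th),np.cos(th)]])
def toS(p): return (np.asarray(p)[...,:2]-S)@Rs
def toW(p): return S+np.asarray(p)@Rs.T
E
python3 - <<'E'
from h import *
for n in ("scene","side"):
    d=np.load(f"pics/{n}0.npy");P=cloud(n,d); Q=toS(P); z=P[...,2]
    sel=(Q[...,1]>.03)&(Q[...,1]<.12)&(abs(Q[...,0])<.08)
    for a,b in [(.108,.13),(.1,.108),(.03,.1)]:
        q=np.c_[P[sel&(z>a)&(z<b)]]; c,R_=cv2.minEnclosingCircle(q[:,:2].astype(np.float32)*1000)
        print(n,a,len(q),q.mean(0).round(4),c,R_, 'stand',toS(np.array(c)/1000))
    # stand arms / lid / handle
    sel=(abs(Q[...,0])<.09)&(Q[...,1]>-.17)&(Q[...,1]<.03)
    t=sel&(z>.129)&(z<.137)&(abs(Q[...,0])<.056); q=np.c_[Q[t],z[t]]; print('lid',q.min(0),q.max(0),q.mean(0),len(q))
    t=sel&(z>.141)&(z<.149)&(abs(Q[...,0])>.055); q=np.c_[Q[t],z[t]]
    for s in (-1,1):
        u=q[q[:,0]*s>0]; 
        if len(u): print('arm',s,len(u),np.percentile(u,5,axis=0).round(4),np.percentile(u,95,axis=0).round(4),np.polyfit(u[:,1],u[:,0],1))
    t=sel&(Q[...,1]<-.12)&(z>.1)&(z<.14); q=np.c_[Q[t],z[t]]; print('bar',len(q),np.percentile(q,[5,50,95],axis=0).round(4),np.polyfit(q[:,0],q[:,1],1))
E
```

```text
scene 0.108 52 [ 0.6185 -0.0317  0.1125] (616.1173706054688, -29.869525909423828) 14.601128578186035 stand [0.0058393  0.06967568]
scene 0.1 125 [ 0.6224 -0.035   0.1039] (617.9000244140625, -31.756803512573242) 24.341259002685547 stand [0.00787291 0.06806195]
scene 0.03 219 [ 0.6294 -0.0407  0.0749] (618.3934326171875, -32.014305114746094) 26.47050666809082 stand [0.008398   0.06787746]
lid [-0.0559369  -0.14175157  0.12901266] [0.05592103 0.00374878 0.13694964] [ 0.00272372 -0.04792647  0.13250657] 1180
arm -1 96 [-0.074  -0.0701  0.1415] [-0.0628  0.007   0.1472] [-0.00054692 -0.06775949]
arm 1 117 [ 0.0667 -0.0718  0.1415] [0.0761 0.0045 0.1468] [0.00165515 0.07214285]
bar 240 [[-0.0443 -0.1473  0.1185]
 [ 0.0059 -0.1417  0.1238]
 [ 0.0502 -0.1229  0.1277]] [-0.00564089 -0.13925909]
side 0.108 86 [ 0.6155 -0.0236  0.1132] (615.8560791015625, -22.65392303466797) 18.002758026123047 stand [0.00455153 0.07678024]
side 0.1 184 [ 0.613  -0.0192  0.1045] (614.5448608398438, -24.71527671813965) 24.25385093688965 stand [0.00354773 0.07455294]
side 0.03 378 [ 0.609  -0.0086  0.0667] (614.4214477539062, -25.561189651489258) 26.25298500061035 stand [0.00354623 0.07369808]
lid [-0.05545803 -0.13510334  0.12917668] [0.05477085 0.00744079 0.13691046] [-0.0010722  -0.04150125  0.13341899] 1322
arm -1 127 [-0.0753 -0.0671  0.1426] [-0.0662  0.0112  0.1471] [ 0.0040077  -0.07084509]
arm 1 121 [ 0.0643 -0.0674  0.1418] [0.0733 0.0118 0.147 ] [-0.0013864   0.06848598]
bar 200 [[-0.0485 -0.1424  0.1195]
 [-0.0016 -0.1352  0.1245]
 [ 0.0437 -0.1253  0.1276]] [-0.00221013 -0.13517587]
```

```bash
cat > go.py <<'E'
# usage: go.py x y z yawdeg(tool x heading, tool down) [maxstep mm/row]
import sys
from h import *
s=r.read_state(); x,y,z,yaw=map(float,sys.argv[1:5]); st=float(sys.argv[5]) if len(sys.argv)>5 else 60
R0=R.from_quat(s["eef_rot"]); a=np.radians(yaw)
Rt=R.from_matrix(np.array([[np.cos(a),np.sin(a),0],[np.sin(a),-np.cos(a),0],[0,0,-1]]))
d=R0.inv().apply(np.array([x,y,z])-s["ee_pos"]); t=np.degrees((R0.inv()*Rt).as_rotvec())
X=R0.as_matrix()[:,0]
print("t",round(s["time"],2),"pos",s["ee_pos"].round(4),"yaw",round(np.degrees(np.arctan2(X[1],X[0])),1),"w",round(s["width"],4),"F",s["ft_force"].round(1),"j",s["joint_positions"].round(2))
print("d",d.round(4),"turn",t.round(2))
n=max(5,int(np.ceil(max(np.linalg.norm(d)*1000/st,np.linalg.norm(t)/10))))
for i in range(1,n+1):
    f=i/n; print(" ".join(f"{v:.1f}" for v in t*f)," ".join(f"{v:.4f}" for v in d*f))
E
python3 go.py .616 -.0285 .2 -8.2
```

```text
t 0.15 pos [0.2252 0.5827 0.222 ] yaw 68.9 w 0.0867 F [0.4 0.1 0.8] j [-1.22  0.33 -0.06  1.46  0.02  1.35 -0.09]
d [-0.4292  0.5848  0.0224] turn [4.000e-02 5.000e-02 7.707e+01]
0.0 0.0 5.9 -0.0330 0.0450 0.0017
0.0 0.0 11.9 -0.0660 0.0900 0.0034
0.0 0.0 17.8 -0.0991 0.1350 0.0052
0.0 0.0 23.7 -0.1321 0.1800 0.0069
0.0 0.0 29.6 -0.1651 0.2249 0.0086
0.0 0.0 35.6 -0.1981 0.2699 0.0103
0.0 0.0 41.5 -0.2311 0.3149 0.0121
0.0 0.0 47.4 -0.2641 0.3599 0.0138
0.0 0.0 53.4 -0.2972 0.4049 0.0155
0.0 0.0 59.3 -0.3302 0.4499 0.0172
0.0 0.0 65.2 -0.3632 0.4949 0.0190
0.0 0.0 71.1 -0.3962 0.5399 0.0207
0.0 0.0 77.1 -0.4292 0.5848 0.0224
```

Request:
carry_out --increments "0 0 6 -0.033 0.045 0 0.087; 0 0 12 -0.066 0.09 0 0.087; 0 0 18 -0.099 0.135 0 0.087; 0 0 24 -0.132 0.18 0 0.087; 0 0 30 -0.165 0.225 0 0.087"

```text
time: 0.78
ee_pos: [0.3763, 0.3459, 0.2221]
eef_rot: [0.944, 0.331, -0.0, 0.0]
ft_force: [0.8, 0.4, -0.1]
width: 0.0871
```

```bash
python3 go.py .616 -.0285 .2 -8.2
```

```text
t 0.78 pos [0.3763 0.3459 0.2221] yaw 38.7 w 0.0871 F [ 0.8  0.4 -0.1] j [-0.96  0.08  0.14  1.77 -0.01  1.3  -0.15]
d [-0.0468  0.4421  0.0223] turn [5.000e-02 4.000e-02 4.687e+01]
0.0 0.0 5.9 -0.0058 0.0553 0.0028
0.0 0.0 11.7 -0.0117 0.1105 0.0056
0.0 0.0 17.6 -0.0175 0.1658 0.0084
0.0 0.0 23.4 -0.0234 0.2210 0.0112
0.0 0.0 29.3 -0.0292 0.2763 0.0139
0.0 0.0 35.2 -0.0351 0.3316 0.0167
0.0 0.0 41.0 -0.0409 0.3868 0.0195
0.0 0.0 46.9 -0.0468 0.4421 0.0223
```

Request:
carry_out --increments "0 0 6 -0.006 0.055 0.002 0.087; 0 0 12 -0.012 0.11 0.005 0.087; 0 0 18 -0.018 0.166 0.008 0.087; 0 0 24 -0.023 0.221 0.011 0.087; 0 0 30 -0.03 0.276 0.014 0.087"

```text
time: 1.4
ee_pos: [0.526, 0.1102, 0.2081]
eef_rot: [0.997, 0.074, -0.0, 0.0]
ft_force: [0.9, 1.0, 0.0]
width: 0.0871
```

```bash
python3 go.py .616 -.0285 .17 -8.2
```

```text
t 1.4 pos [0.526  0.1102 0.2081] yaw 8.5 w 0.0871 F [0.9 1.  0. ] j [-0.67  0.15  0.41  1.73 -0.06  1.27 -0.09]
d [0.0686 0.1504 0.0382] turn [ 0.04  0.02 16.69]
0.0 0.0 3.3 0.0137 0.0301 0.0076
0.0 0.0 6.7 0.0274 0.0602 0.0153
0.0 0.0 10.0 0.0411 0.0902 0.0229
0.0 0.0 13.4 0.0549 0.1203 0.0305
0.0 0.0 16.7 0.0686 0.1504 0.0382
```

Request:
carry_out --increments "0 0 5 0.02 0.043 0.009 0.087; 0 0 10 0.04 0.086 0.018 0.087; 0 0 14 0.056 0.123 0.028 0.087; 0 0 16.7 0.0685 0.15 0.038 0.087; 0 0 16.7 0.0685 0.15 0.038 0.087"

```text
time: 2.02
ee_pos: [0.6157, -0.0308, 0.1689]
eef_rot: [0.997, -0.074, -0.001, 0.001]
ft_force: [-0.6, 0.6, -0.6]
width: 0.0871
```

```bash
python3 go.py .616 -.0285 .062 -8.2
python3 - <<'E'
from h import *
m=r.camera_model("wrist"); p,d=r.camera("wrist"); cv2.imwrite("pics/w1.png",p); P=cloud("wrist",d,m)
q=P[(P[...,2]>.1)&(P[...,2]<.12)&(toS(P)[...,1]>.03)&(toS(P)[...,1]<.12)&(abs(toS(P)[...,0])<.04)]
if len(q): print(len(q),q.mean(0),cv2.minEnclosingCircle(q[:,:2].astype(np.float32)*1000))
E
```

```text
t 2.02 pos [ 0.6157 -0.0308  0.1689] yaw -8.4 w 0.0871 F [-0.6  0.6 -0.6] j [-0.45  0.38  0.54  1.58 -0.2   1.24 -0.02]
d [ 0.0002 -0.0026  0.1069] turn [ 0.16  0.1  -0.24]
0.0 0.0 -0.0 0.0000 -0.0005 0.0214
0.1 0.0 -0.1 0.0001 -0.0010 0.0428
0.1 0.1 -0.1 0.0001 -0.0016 0.0642
0.1 0.1 -0.2 0.0001 -0.0021 0.0856
0.2 0.1 -0.2 0.0002 -0.0026 0.1069
3703 [ 0.61758992 -0.02648271  0.10766858] ((617.2485961914062, -28.72748374938965), 24.655237197875977)
```

View pics/w1.png

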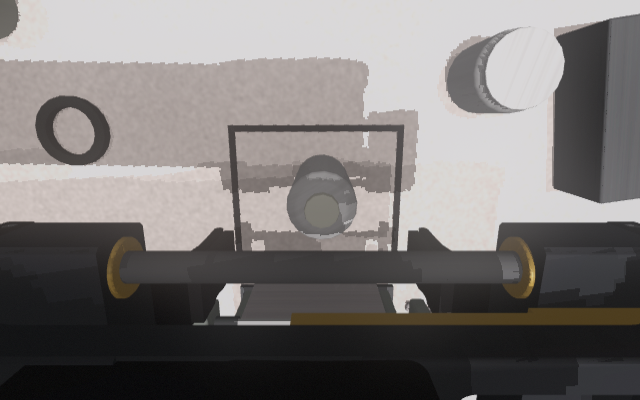

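The wrist view shows the can (322,205) centred between the jaws and the bay outline (230–404 px) square with the tool; it agrees with the other views.

Request:
carry_out --increments "0 0 0 0.001 -0.002 0.03 0.087; 0 0 0 0.001 -0.002 0.06 0.087; 0 0 0 0.001 -0.002 0.09 0.087; 0 0 0 0.001 -0.002 0.107 0.087; 0 0 0 0.001 -0.002 0.107 0.087" --squeeze 15

```text
time: 2.7
ee_pos: [0.616, -0.0264, 0.0619]
eef_rot: [0.997, -0.072, -0.002, 0.001]
ft_force: [0.4, 0.4, -0.1]
width: 0.0871
```

Request:
carry_out --increments "0 0 0 0 0 0 0.04; 0 0 0 0 0 0 0.04; 0 0 0 0 0 0 0.04; 0 0 0 0 0 0 0.04; 0 0 0 0 0 -0.02 0.04"

```text
time: 3.32
ee_pos: [0.6149, -0.0263, 0.0813]
eef_rot: [0.997, -0.072, -0.003, 0.001]
ft_force: [0.3, 0.2, -0.5]
width: 0.0497
```

```bash
python3 go.py .48 -.38 .16 -8.2
```

```text
t 3.33 pos [ 0.6149 -0.0263  0.0813] yaw -8.2 w 0.0497 F [ 0.3  0.2 -0.5] j [-0.43  0.46  0.51  1.67 -0.25  1.08  0.01]
d [-0.0835  0.3695 -0.0773] turn [ 0.14  0.35 -0.01]
0.0 0.0 -0.0 -0.0119 0.0528 -0.0110
0.0 0.1 -0.0 -0.0238 0.1056 -0.0221
0.1 0.1 -0.0 -0.0358 0.1584 -0.0331
0.1 0.2 -0.0 -0.0477 0.2112 -0.0442
0.1 0.2 -0.0 -0.0596 0.2640 -0.0552
0.1 0.3 -0.0 -0.0715 0.3168 -0.0663
0.1 0.3 -0.0 -0.0835 0.3695 -0.0773
```

Request:
carry_out --increments "0 0 0 0 0 -0.05 0.04; 0 0 0 0 0 -0.1 0.04; 0 0 0 -0.001 0.01 -0.15 0.04; 0 0 0 -0.01 0.05 -0.18 0.04; 0 0 0 -0.02 0.1 -0.18 0.04"

```text
time: 3.95
ee_pos: [0.5828, -0.1228, 0.2658]
eef_rot: [0.997, -0.071, -0.0, 0.001]
ft_force: [0.9, -0.8, -1.4]
width: 0.05
```

```bash
python3 go.py .48 -.38 .26 -30 55
```

```text
t 3.95 pos [ 0.5828 -0.1228  0.2658] yaw -8.1 w 0.05 F [ 0.9 -0.8 -1.4] j [-0.36  0.27  0.6   1.51 -0.15  1.41  0.11]
d [-0.0655  0.2691  0.0063] turn [1.000e-01 2.000e-02 2.189e+01]
0.0 0.0 3.6 -0.0109 0.0448 0.0010
0.0 0.0 7.3 -0.0218 0.0897 0.0021
0.1 0.0 10.9 -0.0327 0.1345 0.0031
0.1 0.0 14.6 -0.0437 0.1794 0.0042
0.1 0.0 18.2 -0.0546 0.2242 0.0052
0.1 0.0 21.9 -0.0655 0.2691 0.0063
```

Request:
carry_out --increments "0 0 5 -0.014 0.055 0 0.04; 0 0 10 -0.028 0.11 0 0.04; 0 0 15 -0.042 0.165 0 0.04; 0 0 20 -0.055 0.22 0.01 0.04; 0 0 22 -0.066 0.268 0.04 0.04"

```text
time: 4.58
ee_pos: [0.4791, -0.3815, 0.2287]
eef_rot: [0.965, -0.261, 0.002, 0.001]
ft_force: [0.5, -0.6, -0.9]
width: 0.0497
```

```bash
python3 go.py .4795 -.378 .068 -30 55;  python3 - <<'E'
from h import *
p,d=r.camera("scene"); cv2.imwrite("pics/s2.png",p)
E
```

```text
t 4.58 pos [ 0.4791 -0.3815  0.2287] yaw -30.3 w 0.0497 F [ 0.5 -0.6 -0.9] j [-0.01  0.36  0.78  1.53 -0.26  1.35  0.27]
d [-0.0021 -0.0035  0.1607] turn [ 0.09 -0.25 -0.27]
0.0 -0.0 -0.1 -0.0004 -0.0007 0.0321
0.0 -0.1 -0.1 -0.0009 -0.0014 0.0643
0.1 -0.1 -0.2 -0.0013 -0.0021 0.0964
0.1 -0.2 -0.2 -0.0017 -0.0028 0.1285
0.1 -0.2 -0.3 -0.0021 -0.0035 0.1607
```

View pics/s2.png

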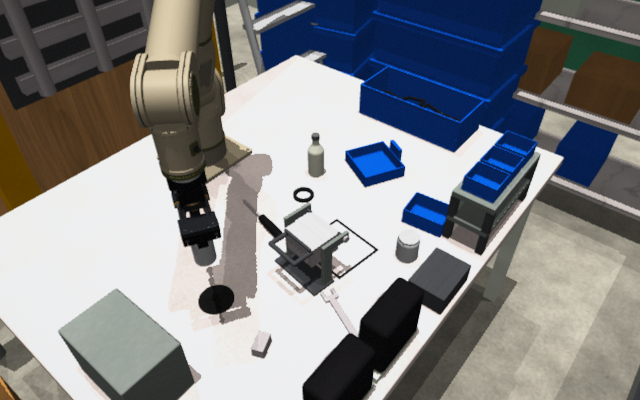

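The scene view shows the can held (205,255) above the mat (217,299), bay empty. Lowering it.

Request:
carry_out --increments "0 0 0 -0.002 -0.003 0.045 0.04; 0 0 0 -0.002 -0.003 0.09 0.04; 0 0 0 -0.002 -0.003 0.13 0.04; 0 0 0 -0.002 -0.003 0.15 0.04; 0 0 0 -0.002 -0.003 0.159 0.04"

```text
time: 5.25
ee_pos: [0.4736, -0.3848, 0.0674]
eef_rot: [0.964, -0.265, 0.0, 0.003]
ft_force: [-6.7, 5.7, 23.2]
width: 0.0497
```

```bash
python3 go.py .4795 -.378 .067 -30 55
```

```text
t 5.25 pos [ 0.4736 -0.3848  0.0674] yaw -30.7 w 0.0497 F [-6.7  5.7 23.2] j [ 0.05  0.51  0.71  1.71 -0.37  1.06  0.35]
d [ 0.0017 -0.0089  0.0004] turn [ 0.3  -0.09 -0.75]
0.1 -0.0 -0.1 0.0003 -0.0018 0.0001
0.1 -0.0 -0.3 0.0007 -0.0035 0.0002
0.2 -0.1 -0.4 0.0010 -0.0053 0.0002
0.2 -0.1 -0.6 0.0013 -0.0071 0.0003
0.3 -0.1 -0.7 0.0017 -0.0089 0.0004
```

Request:
carry_out --increments "0 0 0 0 -0.003 -0.001 0.04; 0 0 0 0 -0.003 -0.001 0.065; 0 0 0 0 -0.003 -0.001 0.087; 0 0 0 0 -0.003 -0.001 0.087; 0 0 0 0 -0.003 -0.03 0.087"

```text
time: 5.88
ee_pos: [0.474, -0.3811, 0.096]
eef_rot: [0.964, -0.265, -0.002, 0.002]
ft_force: [0.1, -0.0, 1.3]
width: 0.0813
```

Request:
carry_out --increments "0 0 0 0 0 -0.04 0.087; 0 0 0 0 0 -0.09 0.087; 0 0 0 0 -0.03 -0.14 0.087; 0 0 -6 0.01 -0.08 -0.16 0.087; 0 0 -12 0.02 -0.14 -0.17 0.087"

```text
time: 6.5
ee_pos: [0.5643, -0.2704, 0.2672]
eef_rot: [0.987, -0.162, -0.001, 0.002]
ft_force: [1.4, -0.4, -0.0]
width: 0.0869
```

```bash
python3 - <<'E'
from h import *
for n in ("scene","side"):
    p,d=r.camera(n); cv2.imwrite(f"pics/{n}3.png",p); P=cloud(n,d)
    near=np.hypot(P[...,0]-.48,P[...,1]+.38)<.06
    for a,b in((.02,.1),(.1,.11),(.111,.13)):
        q=P[near&(P[...,2]>a)&(P[...,2]<b)]
        if len(q)>4: print(n,a,len(q),q[:,2].max(),cv2.minEnclosingCircle(q[:,:2].astype(np.float32)*1000))
E
python3 go.py .5195 .369 .12 62 58
```

```text
scene 0.02 438 0.09968418037725257 ((479.2911376953125, -385.30047607421875), 25.030643463134766)
scene 0.1 174 0.10996840663396978 ((478.75830078125, -384.7967834472656), 25.721708297729492)
scene 0.111 85 0.12090254081133733 ((479.5035400390625, -384.367431640625), 17.188478469848633)
side 0.02 379 0.09989893367521918 ((475.33709716796875, -376.26104736328125), 24.635404586791992)
side 0.1 110 0.10993481599634436 ((474.52569580078125, -379.48907470703125), 26.33092498779297)
side 0.111 69 0.12086721899256725 ((473.9602966308594, -376.2945556640625), 17.695934295654297)
t 6.6 pos [ 0.5688 -0.2629  0.2655] yaw -18.0 w 0.087 F [ 0.1  0.2 -1.2] j [-0.16  0.37  0.7   1.42 -0.23  1.44  0.22]
d [-0.2416 -0.5861  0.1449] turn [ -0.     0.17 -79.97]
-0.0 0.0 -6.7 -0.0201 -0.0488 0.0121
-0.0 0.0 -13.3 -0.0403 -0.0977 0.0242
-0.0 0.0 -20.0 -0.0604 -0.1465 0.0362
-0.0 0.1 -26.7 -0.0805 -0.1954 0.0483
-0.0 0.1 -33.3 -0.1007 -0.2442 0.0604
-0.0 0.1 -40.0 -0.1208 -0.2931 0.0725
-0.0 0.1 -46.6 -0.1409 -0.3419 0.0846
-0.0 0.1 -53.3 -0.1611 -0.3908 0.0966
-0.0 0.1 -60.0 -0.1812 -0.4396 0.1087
-0.0 0.1 -66.6 -0.2013 -0.4884 0.1208
-0.0 0.2 -73.3 -0.2215 -0.5373 0.1329
-0.0 0.2 -80.0 -0.2416 -0.5861 0.1449
```

View pics/scene3.png

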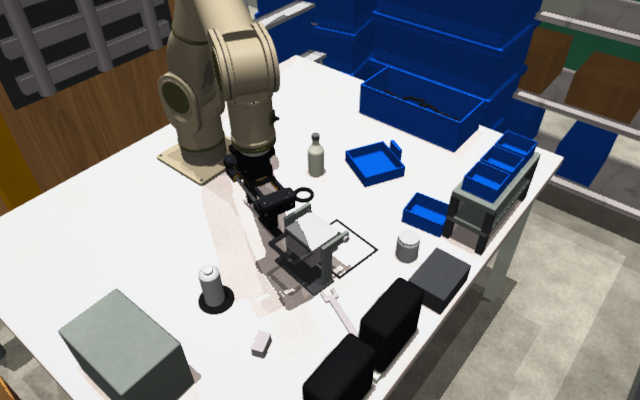

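The can stands upright at the mat's centre (210,290), within about 3 mm. Now to the tray.

Request:
carry_out --increments "0 0 -7 -0.02 -0.05 0 0.087; 0 0 -14 -0.04 -0.1 0 0.087; 0 0 -21 -0.06 -0.15 0 0.087; 0 0 -28 -0.08 -0.2 0.01 0.087; 0 0 -35 -0.1 -0.25 0.02 0.087"

```text
time: 7.22
ee_pos: [0.5503, 0.0072, 0.2451]
eef_rot: [0.989, 0.15, -0.001, 0.0]
ft_force: [0.8, -0.1, -0.2]
width: 0.0873
```

```bash
python3 go.py .5195 .369 .15 62 60
```

```text
t 7.22 pos [0.5503 0.0072 0.2451] yaw 17.2 w 0.0873 F [ 0.8 -0.1 -0.2] j [-0.53  0.16  0.49  1.65 -0.07  1.35  0.27]
d [ 0.0779 -0.3547  0.0949] turn [-4.000e-02  1.200e-01 -4.477e+01]
-0.0 0.0 -6.4 0.0111 -0.0507 0.0136
-0.0 0.0 -12.8 0.0223 -0.1014 0.0271
-0.0 0.1 -19.2 0.0334 -0.1520 0.0407
-0.0 0.1 -25.6 0.0445 -0.2027 0.0542
-0.0 0.1 -32.0 0.0557 -0.2534 0.0678
-0.0 0.1 -38.4 0.0668 -0.3041 0.0814
-0.0 0.1 -44.8 0.0779 -0.3547 0.0949
```

Request:
carry_out --increments "0 0 -7 0.012 -0.055 0.01 0.087; 0 0 -14 0.024 -0.11 0.02 0.087; 0 0 -21 0.036 -0.165 0.04 0.087; 0 0 -28 0.05 -0.22 0.055 0.087; 0 0 -36 0.062 -0.276 0.075 0.087"

```text
time: 7.85
ee_pos: [0.5277, 0.2906, 0.1697]
eef_rot: [0.893, 0.45, -0.001, -0.0]
ft_force: [0.9, -0.5, 0.7]
width: 0.0869
```

```bash
python3 - <<'E'
from h import *
m=r.camera_model("wrist"); p,d=r.camera("wrist"); cv2.imwrite("pics/w4.png",p); P=cloud("wrist",d,m)
hsv=cv2.cvtColor(p,cv2.COLOR_BGR2HSV)
q=P[(P[...,2]>.066)&(P[...,2]<.08)&(hsv[...,0]>100)&(hsv[...,0]<135)&(hsv[...,1]>100)&(np.hypot(P[...,0]-.52,P[...,1]-.369)<.06)]
if len(q): print(len(q),q.mean(0),cv2.minAreaRect(q[:,:2].astype(np.float32)*1000))
E
python3 go.py .5195 .369 .10 62 60
```

```text
1322 [0.52072799 0.36508056 0.07342689] ((521.2452392578125, 365.3408203125), (11.905923843383789, 58.654869079589844), 61.96132278442383)
t 7.9 pos [0.5232 0.2994 0.166 ] yaw 54.4 w 0.087 F [-5.9  7.  -3. ] j [-0.78  0.32  0.23  1.61 -0.08  1.23  0.42]
d [ 0.0546 -0.0432  0.0662] turn [-0.34  0.13 -7.6 ]
-0.1 0.0 -1.5 0.0109 -0.0086 0.0132
-0.1 0.1 -3.0 0.0218 -0.0173 0.0265
-0.2 0.1 -4.6 0.0327 -0.0259 0.0397
-0.3 0.1 -6.1 0.0436 -0.0345 0.0529
-0.3 0.1 -7.6 0.0546 -0.0432 0.0662
```

View pics/w4.png

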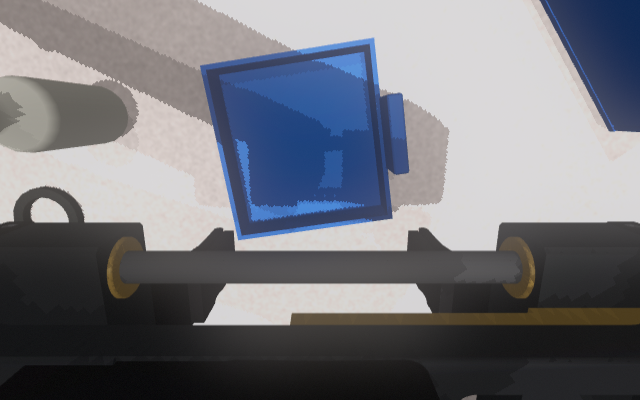

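Request:
carry_out --increments "0 0 -3 0.02 -0.015 0.01 0.087; 0 0 -6 0.04 -0.03 0.03 0.087; 0 0 -7.6 0.0535 -0.045 0.055 0.087; 0 0 -7.6 0.0535 -0.045 0.066 0.06; 0 0 -7.6 0.0535 -0.045 0.066 0.05"

```text
time: 8.52
ee_pos: [0.5176, 0.3676, 0.0996]
eef_rot: [0.858, 0.514, -0.003, -0.002]
ft_force: [0.5, 0.1, 0.1]
width: 0.0743
```

```bash
python3 - <<'E'
from h import *
m=r.camera_model("wrist"); p,d=r.camera("wrist"); cv2.imwrite("pics/w5.png",p); P=cloud("wrist",d,m)
hsv=cv2.cvtColor(p,cv2.COLOR_BGR2HSV)
b=(hsv[...,0]>100)&(hsv[...,0]<135)&(hsv[...,1]>100)&(np.hypot(P[...,0]-.49,P[...,1]-.31)<.13)
for a,c in ((.066,.08),(.032,.047)):
  q=P[(P[...,2]>a)&(P[...,2]<c)&b]
  if len(q): print(len(q),q.mean(0),cv2.minAreaRect(q[:,:2].astype(np.float32)*1000))
E
python3 go.py .5205 .367 .047 62 60
```

```text
1351 [0.51117495 0.37098478 0.0736443 ] ((512.1327514648438, 370.6498107910156), (11.530280113220215, 39.33311080932617), 61.80205154418945)
4042 [0.46644953 0.31566002 0.03975022] ((488.6757507324219, 303.85882568359375), (150.94708251953125, 149.86216735839844), 61.96831512451172)
t 8.57 pos [0.5182 0.3677 0.1006] yaw 61.9 w 0.0703 F [-0.3  0.   0.8] j [-0.83  0.45  0.18  1.58 -0.09  1.13  0.46]
d [0.0006 0.0027 0.0536] turn [-0.31  0.12 -0.13]
-0.1 0.0 -0.0 0.0001 0.0005 0.0107
-0.1 0.0 -0.1 0.0002 0.0011 0.0214
-0.2 0.1 -0.1 0.0003 0.0016 0.0322
-0.2 0.1 -0.1 0.0004 0.0021 0.0429
-0.3 0.1 -0.1 0.0006 0.0027 0.0536
```

View pics/w5.png

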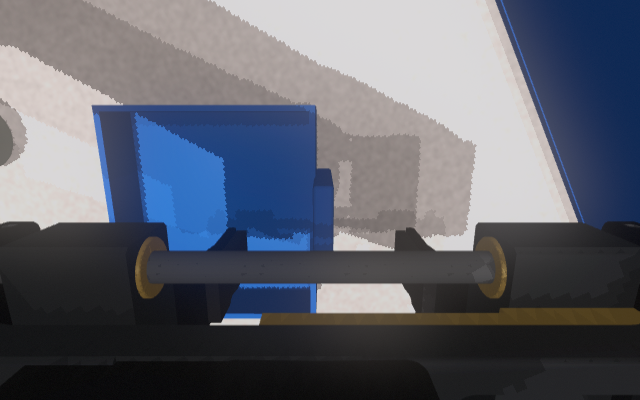

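The tab (323,215) is between the jaws (235 and 405 px) and square to them. Descending and gripping.

Request:
carry_out --increments "0 0 0 -0.001 0.003 0.02 0.05; 0 0 0 -0.001 0.003 0.04 0.05; 0 0 0 -0.001 0.003 0.053 0.05; 0 0 0 -0.001 0.003 0.053 0.04; 0 0 0 -0.001 0.003 0.053 0.03" --squeeze 30

```text
time: 9.2
ee_pos: [0.5203, 0.3657, 0.048]
eef_rot: [0.858, 0.514, -0.002, -0.002]
ft_force: [0.2, -0.2, 0.5]
width: 0.0372
```

Request:
carry_out --increments "0 0 0 0 0 0 0.02; 0 0 0 0 0 0 0.005; 0 0 0 0 0 0 0.005; 0 0 0 0 0 0 0.005; 0 0 0 0 0 0 0.005"

```text
time: 9.82
ee_pos: [0.5206, 0.3661, 0.0484]
eef_rot: [0.858, 0.514, -0.002, -0.002]
ft_force: [0.4, 0.6, 3.4]
width: 0.0119
```

```bash
python3 - <<'E'
from h import *
print(toW([0,.125]))
E
python3 go.py .6182 .0258 .049 81.8 50
```

```text
[0.61822862 0.02572203]
t 9.82 pos [0.5206 0.3661 0.0484] yaw 61.9 w 0.0119 F [0.4 0.6 3.4] j [-0.82  0.5   0.17  1.62 -0.1   1.03  0.47]
d [-0.2541  0.2465 -0.0016] turn [-2.900e-01 -1.000e-02 -1.992e+01]
-0.0 -0.0 -2.5 -0.0318 0.0308 -0.0002
-0.1 -0.0 -5.0 -0.0635 0.0616 -0.0004
-0.1 -0.0 -7.5 -0.0953 0.0924 -0.0006
-0.1 -0.0 -10.0 -0.1271 0.1232 -0.0008
-0.2 -0.0 -12.5 -0.1588 0.1541 -0.0010
-0.2 -0.0 -14.9 -0.1906 0.1849 -0.0012
-0.3 -0.0 -17.4 -0.2223 0.2157 -0.0014
-0.3 -0.0 -19.9 -0.2541 0.2465 -0.0016
```

Request:
carry_out --increments "0 0 -2 -0.02 0.019 -0.001 0.005; 0 0 -4.5 -0.05 0.048 -0.002 0.005; 0 0 -7 -0.085 0.082 -0.002 0.005; 0 0 -9 -0.115 0.111 -0.002 0.005; 0 0 -11 -0.14 0.136 -0.002 0.005"

```text
time: 10.45
ee_pos: [0.5743, 0.1762, 0.0492]
eef_rot: [0.804, 0.594, -0.002, -0.002]
ft_force: [-0.0, 0.1, -1.9]
width: 0.0118
```

```bash
python3 go.py .6182 .0258 .049 81.8 50
```

```text
t 10.45 pos [0.5743 0.1762 0.0492] yaw 72.9 w 0.0118 F [-0.   0.1 -1.9] j [-0.53  0.44  0.2   1.72 -0.1   1.    0.98]
d [-1.308e-01  8.630e-02 -1.000e-04] turn [-0.34  0.03 -8.92]
-0.1 0.0 -1.8 -0.0262 0.0173 -0.0000
-0.1 0.0 -3.6 -0.0523 0.0345 -0.0001
-0.2 0.0 -5.4 -0.0785 0.0518 -0.0001
-0.3 0.0 -7.1 -0.1047 0.0690 -0.0001
-0.3 0.0 -8.9 -0.1308 0.0863 -0.0001
```

Request:
carry_out --increments "0 0 -2.2 -0.032 0.021 0 0.005; 0 0 -4.4 -0.064 0.043 0 0.005; 0 0 -6.6 -0.096 0.064 0 0.005; 0 0 -8.4 -0.12 0.079 0 0.005; 0 0 -9 -0.131 0.086 0 0.005"

```text
time: 11.08
ee_pos: [0.6177, 0.0238, 0.0485]
eef_rot: [0.756, 0.655, -0.003, -0.002]
ft_force: [-0.2, 2.1, -0.0]
width: 0.0118
```

```bash
python3 go.py .6182 .0258 .048 81.8 50
python3 - <<'E'
from h import *
for n in ("scene","side"):
    p,d=r.camera(n); cv2.imwrite(f"pics/{n}6.png",p); P=cloud(n,d)
    hsv=cv2.cvtColor(p,cv2.COLOR_BGR2HSV)
    b=(hsv[...,0]>100)&(hsv[...,0]<135)&(hsv[...,1]>100); Q=toS(P)
    q=Q[b&(P[...,2]>.034)&(P[...,2]<.046)&(np.hypot(Q[...,0],Q[...,1]-.05)<.13)]
    print(n,len(q),np.percentile(q,[1,99],axis=0).round(4),cv2.minAreaRect(q.astype(np.float32)*1000))
E
```

```text
t 11.07 pos [0.6177 0.0238 0.0485] yaw 81.8 w 0.0118 F [-0.2  2.1 -0. ] j [-0.29  0.47  0.22  1.67 -0.12  1.02  1.4 ]
d [0.0021 0.0002 0.0005] turn [-0.39  0.04 -0.03]
-0.1 0.0 -0.0 0.0004 0.0000 0.0001
-0.2 0.0 -0.0 0.0008 0.0001 0.0002
-0.2 0.0 -0.0 0.0012 0.0001 0.0003
-0.3 0.0 -0.0 0.0016 0.0002 0.0004
-0.4 0.0 -0.0 0.0021 0.0002 0.0005
scene 218 [[-0.0732 -0.0243]
 [ 0.077   0.1254]] ((28.45370864868164, 72.24170684814453), (122.94986724853516, 185.21041870117188), 53.58321762084961)
side 259 [[-0.0768 -0.0209]
 [-0.0096  0.1294]] ((-41.6138801574707, 53.764251708984375), (73.53303527832031, 152.59657287597656), 2.32185435295105)
```

View pics/side6.png

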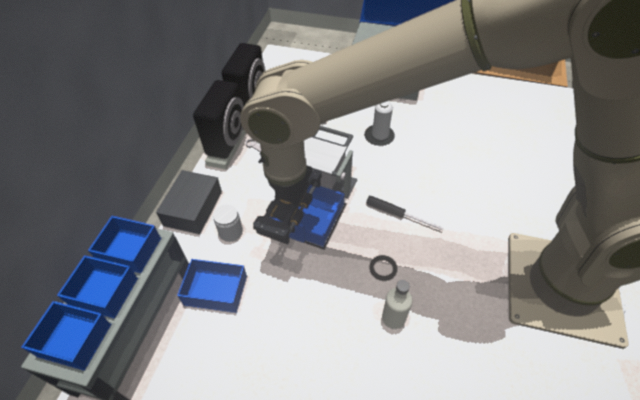

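Tray in the bay (px 322,215), x −75..77 mm, y −22..; centred within a few mm. Releasing.

Request:
carry_out --increments "0 0 0 0.001 0 0.001 0.005; 0 0 0 0.001 0 0.001 0.03; 0 0 0 0.001 0 0.001 0.05; 0 0 0 0.001 0 0 0.05; 0 0 0 0.001 0 -0.03 0.05"

```text
time: 11.8
ee_pos: [0.6164, 0.0259, 0.0767]
eef_rot: [0.756, 0.655, -0.004, -0.003]
ft_force: [0.6, -0.3, 0.1]
width: 0.044
```

Request:
carry_out --increments "0 0 0 0 0 -0.05 0.05; 0 0 0 0 0 -0.1 0.05; 0 0 0 0 0 -0.15 0.05; 0 0 0 -0.03 0 -0.17 0.05; 0 0 0 -0.08 0 -0.175 0.05"

```text
time: 12.42
ee_pos: [0.6077, -0.0517, 0.2536]
eef_rot: [0.754, 0.656, -0.003, -0.003]
ft_force: [-0.3, -0.3, -0.4]
width: 0.0503
```

```bash
python3 - <<'E'
from h import *
print(toW([0,-.14]))
for n in ("side","wrist"):
    m=r.camera_model(n); p,d=r.camera(n); cv2.imwrite(f"pics/{n}7.png",p); P=cloud(n,d,m)
    hsv=cv2.cvtColor(p,cv2.COLOR_BGR2HSV)
    b=(hsv[...,0]>100)&(hsv[...,0]<135)&(hsv[...,1]>100); Q=toS(P)
    q=Q[b&(P[...,2]>.034)&(P[...,2]<.046)&(np.hypot(Q[...,0],Q[...,1]-.05)<.13)]
    print(n,len(q),np.percentile(q,[1,99],axis=0).round(4),cv2.minAreaRect(q.astype(np.float32)*1000))
    q=Q[b&(P[...,2]>.066)&(P[...,2]<.08)&(np.hypot(Q[...,0],Q[...,1]-.12)<.06)]
    if len(q)>5:print('tab',q.mean(0),cv2.minAreaRect(q.astype(np.float32)*1000))
E
python3 go.py .5804 -.2366 .2 81.8 50
```

```text
[ 0.58043195 -0.23656867]
side 391 [[-0.0772 -0.0192]
 [ 0.0724  0.1317]] ((-2.396697998046875, 56.12592697143555), (152.23471069335938, 150.14195251464844), 89.80680847167969)
tab [-0.0033308   0.12703275] ((-2.0974464416503906, 125.90919494628906), (13.309694290161133, 60.23843765258789), 88.39193725585938)
wrist 1447 [[-0.0745 -0.0151]
 [ 0.0749  0.1173]] ((0.27140045166015625, 49.6046142578125), (142.7424774169922, 149.6903839111328), 89.92398834228516)
tab [-0.00068253  0.12209434] ((-0.1009521484375, 122.38359069824219), (11.696493148803711, 59.309722900390625), 89.93173217773438)
t 12.53 pos [ 0.6063 -0.0599  0.2532] yaw 81.3 w 0.0502 F [ 0.1 -0.7  0.3] j [-0.21  0.29  0.3   1.47 -0.08  1.41  1.5 ]
d [-0.1784  0.0014  0.054 ] turn [-0.5   0.25 -0.45]
-0.1 0.0 -0.1 -0.0357 0.0003 0.0108
-0.2 0.1 -0.2 -0.0714 0.0006 0.0216
-0.3 0.1 -0.3 -0.1070 0.0009 0.0324
-0.4 0.2 -0.4 -0.1427 0.0012 0.0432
-0.5 0.2 -0.5 -0.1784 0.0014 0.0540
```

View pics/wrist7.png

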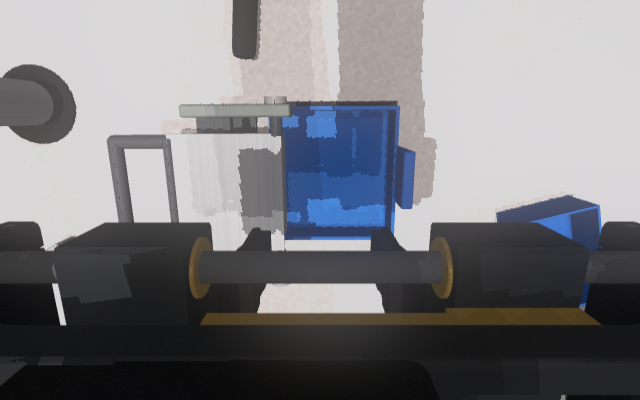

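Tray square in the bay (340,170), tab away from the stand, centre within ~3 mm. Now above the handle.

Request:
carry_out --increments "0 0 0 -0.04 0 0 0.04; 0 0 0 -0.09 0 0 0.04; 0 0 -0.5 -0.14 0.001 0.01 0.04; 0 0 -0.5 -0.178 0.001 0.03 0.04; 0 0 -0.5 -0.178 0.001 0.053 0.04"

```text
time: 13.15
ee_pos: [0.5787, -0.2402, 0.2006]
eef_rot: [0.757, 0.653, -0.005, -0.001]
ft_force: [0.4, 1.0, 0.1]
width: 0.0399
```

```bash
python3 - <<'E'
from h import *
n="wrist";m=r.camera_model(n); p,d=r.camera(n); cv2.imwrite(f"pics/{n}8.png",p); P=cloud(n,d,m); Q=toS(P)
t=(Q[...,1]<-.125)&(Q[...,1]>-.16)&(abs(Q[...,0])<.06)&(P[...,2]>.1)&(P[...,2]<.135)
q=np.c_[Q[t],P[...,2][t]]; print(len(q))
if len(q):print(np.percentile(q,[2,50,98],axis=0).round(4))
t=(P[...,2]>.1285)&(P[...,2]<.137)&(abs(Q[...,0])<.054)&(Q[...,1]<.02)
q=np.c_[Q[t],P[...,2][t]]; print('lid',len(q),np.percentile(q,[1,50,99],axis=0).round(4) if len(q) else '')
E
python3 go.py .5804 -.2366 .103 81.8 50
```

```text
2062
[[-0.0493 -0.1476  0.1224]
 [-0.0176 -0.1411  0.126 ]
 [ 0.0293 -0.1266  0.1278]]
lid 12867 [[-0.0509 -0.0957  0.1321]
 [-0.0221 -0.0489  0.1339]
 [ 0.0229  0.001   0.1363]]
t 13.2 pos [ 0.5781 -0.2373  0.197 ] yaw 81.7 w 0.0401 F [-1.   0.5 -2.4] j [ 0.02  0.36  0.38  1.5  -0.13  1.31  1.84]
d [0.0014 0.0034 0.0939] turn [-0.74  0.24 -0.12]
-0.1 0.0 -0.0 0.0003 0.0007 0.0188
-0.3 0.1 -0.0 0.0006 0.0013 0.0376
-0.4 0.1 -0.1 0.0008 0.0020 0.0564
-0.6 0.2 -0.1 0.0011 0.0027 0.0751
-0.7 0.2 -0.1 0.0014 0.0034 0.0939
```

View pics/wrist8.png

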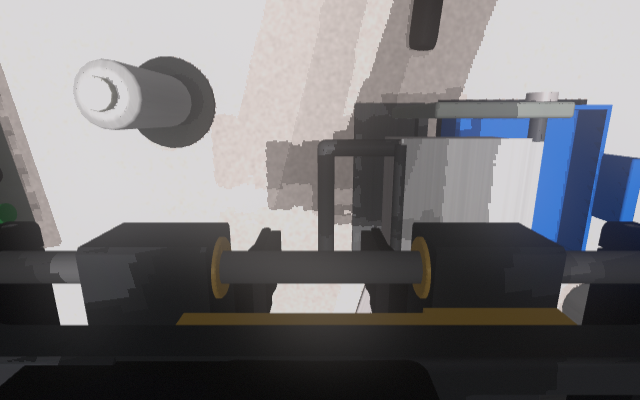

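Request:
carry_out --increments "0 0 0 0 0.002 0.01 0.032; 0 0 0 0 0.002 0.035 0.032; 0 0 0 0 0.002 0.065 0.032; 0 0 0 0 0.002 0.094 0.032; 0 0 0 0 0.002 0.094 0.032"

```text
time: 13.82
ee_pos: [0.5781, -0.2364, 0.1012]
eef_rot: [0.756, 0.654, -0.007, -0.005]
ft_force: [-0.4, 0.6, 1.3]
width: 0.0318
```

```bash
python3 go.py .5804 -.2366 .103 81.8 50
```

```text
t 13.82 pos [ 0.5781 -0.2364  0.1012] yaw 81.7 w 0.0318 F [-0.4  0.6  1.3] j [ 0.03  0.45  0.36  1.61 -0.16  1.13  1.86]
d [ 0.0001  0.0023 -0.0018] turn [-0.95  0.2  -0.06]
-0.2 0.0 -0.0 0.0000 0.0005 -0.0004
-0.4 0.1 -0.0 0.0001 0.0009 -0.0007
-0.6 0.1 -0.0 0.0001 0.0014 -0.0011
-0.8 0.2 -0.0 0.0001 0.0019 -0.0014
-0.9 0.2 -0.1 0.0001 0.0023 -0.0018
```

Request:
carry_out --increments "0 0 0 0 0 0 0.02; 0 0 0 0 0 0 0.008; 0 0 0 0 0 0 0.008; 0 0 0 0 0 0 0.008; 0 0 0 0 0 0 0.008" --squeeze 15

```text
time: 14.45
ee_pos: [0.5786, -0.2369, 0.1022]
eef_rot: [0.756, 0.654, -0.006, -0.004]
ft_force: [-0.6, -0.8, 5.3]
width: 0.0112
```

```bash
cat > arc.py <<'E'
# arc.py th_targets... : rows (tool axes, from now) following the handle arc, tool upright
import sys
from h import *
s=r.read_state(); p=s["ee_pos"]; R0=R.from_quat(s["eef_rot"]); pz=r.pinch_z
c=p+R0.apply([0,0,-pz]); q=toS(c); v=np.array([q[1],c[2]-.13]); 
th=np.arctan2(v[1],-v[0])-np.arctan2(-.01,.14)
print("t",round(s["time"],2),"stand",q.round(4),"z",c[2].round(4),"radius",np.hypot(*v).round(4),"theta",th.round(3),"w",s["width"].round(4),"F",s["ft_force"].round(1),"j",s["joint_positions"].round(2))
a=np.radians(81.8); Rt=R.from_matrix(np.array([[np.cos(a),np.sin(a),0],[np.sin(a),-np.cos(a),0],[0,0,-1]]))
t=np.degrees((R0.inv()*Rt).as_rotvec())
for g in map(float,sys.argv[1:]):
    y=-.14*np.cos(g)-.01*np.sin(g); z=.14*np.sin(g)-.01*np.cos(g)+.13
    w=toW([q[0]*0+.0,y]); d=R0.inv().apply(np.r_[w,z-pz]-p)
    print(g,"turn",t.round(1),"d",d.round(4))
E
python3 arc.py .08 .18 .28 .38 .48
```

```text
Traceback (most recent call last):
  File "arc.py", line 7, in <module>
    print("t",round(s["time"],2),"stand",q.round(4),"z",c[2].round(4),"radius",np.hypot(*v).round(4),"theta",th.round(3),"w",s["width"].round(4),"F",s["ft_force"].round(1),"j",s["joint_positions"].round(2))
                                                                                                                             ^^^^^^^^^^^^^^^^
AttributeError: 'float' object has no attribute 'round'
```

```bash
sed -i 's/s\["width"\].round(4)/round(s["width"],4)/' arc.py; python3 arc.py .08 .18 .28 .38 .48
```

```text
t 14.45 stand [-0.0015 -0.1406] z 0.1209 radius 0.1409 theta 0.007 w 0.0112 F [-0.6 -0.8  5.3] j [ 0.03  0.44  0.36  1.61 -0.16  1.13  1.86]
0.08 turn [-0.8  0.2 -0.1] d [ 0.0002  0.0016 -0.0103]
0.18 turn [-0.8  0.2 -0.1] d [ 0.001   0.0014 -0.0243]
0.28 turn [-0.8  0.2 -0.1] d [ 0.0032  0.0012 -0.0382]
0.38 turn [-0.8  0.2 -0.1] d [ 0.0067  0.001  -0.0518]
0.48 turn [-0.8  0.2 -0.1] d [ 0.0116  0.0008 -0.0649]
```

Request:
carry_out --increments "0 0 0 0 0 -0.01 0.008; 0 0 0 0.001 0 -0.024 0.008; 0 0 0 0.003 0 -0.038 0.008; 0 0 0 0.007 0 -0.052 0.008; 0 0 0 0.012 0 -0.065 0.008"

```text
time: 15.08
ee_pos: [0.5802, -0.2268, 0.1683]
eef_rot: [0.757, 0.653, -0.008, -0.004]
ft_force: [-3.6, -8.0, -0.9]
width: 0.0117
```

```bash
python3 arc.py .6 .7 .82 .94 1.06
```

```text
t 15.07 stand [-0.0014 -0.1303] z 0.187 radius 0.1422 theta 0.484 w 0.0117 F [-3.6 -8.  -0.9] j [ 0.01  0.38  0.37  1.54 -0.13  1.26  1.82]
0.6 turn [-0.9  0.4 -0.2] d [ 0.0091  0.0014 -0.0138]
0.7 turn [-0.9  0.4 -0.2] d [ 0.0167  0.0012 -0.0256]
0.82 turn [-0.9  0.4 -0.2] d [ 0.0273  0.001  -0.0387]
0.94 turn [-0.9  0.4 -0.2] d [ 0.0394  0.0007 -0.0504]
1.06 turn [-0.9  0.4 -0.2] d [ 0.0528  0.0005 -0.0605]
```

Request:
carry_out --increments "-0.5 0 0 0.009 0.001 -0.014 0.008; -0.5 0 0 0.017 0.001 -0.026 0.008; -0.5 0 0 0.027 0.001 -0.039 0.008; -0.5 0 0 0.039 0.001 -0.05 0.008; -0.5 0 0 0.053 0.001 -0.06 0.008"

```text
time: 15.7
ee_pos: [0.588, -0.1795, 0.2313]
eef_rot: [0.759, 0.651, -0.007, 0.002]
ft_force: [-9.4, -14.1, 13.1]
width: 0.0114
```

```bash
python3 arc.py 1.18 1.3 1.42 1.54 1.65
```

```text
t 15.7 stand [-0.0005 -0.0823] z 0.25 radius 0.1454 theta 1.041 w 0.0114 F [ -9.4 -14.1  13.1] j [-0.07  0.31  0.36  1.49 -0.1   1.36  1.71]
1.18 turn [-0.4  0.7 -0.5] d [ 0.0198  0.0004 -0.0059]
1.3 turn [-0.4  0.7 -0.5] d [ 0.0352  0.0003 -0.0127]
1.42 turn [-0.4  0.7 -0.5] d [ 0.0514  0.0001 -0.0176]
1.54 turn [-0.4  0.7 -0.5] d [ 0.0679 -0.0001 -0.0205]
1.65 turn [-0.4  0.7 -0.5] d [ 0.0833 -0.0002 -0.0214]
```

Request:
carry_out --increments "-0.3 0 0 0.018 0 -0.01 0.008; -0.3 0 0 0.034 0 -0.016 0.008; -0.3 0.3 0 0.05 0 -0.02 0.008; -0.3 0.3 0 0.066 0 -0.023 0.008; -0.3 0.3 0 0.082 0 -0.024 0.008" --squeeze 8

```text
time: 16.32
ee_pos: [0.6007, -0.097, 0.2557]
eef_rot: [0.759, 0.651, -0.002, 0.002]
ft_force: [-0.3, -1.8, 1.0]
width: 0.0117
```

```bash
python3 arc.py 1.75 1.85 1.95 2.05 2.15;  python3 - <<'E'
from h import *
p,d=r.camera("scene"); cv2.imwrite("pics/s9.png",cv2.resize(p[100:320,200:460],None,fx=3,fy=2.7))
E
```

```text
t 16.32 stand [0.0001 0.0011] z 0.2744 radius 0.1444 theta 1.65 w 0.0117 F [-0.3 -1.8  1. ] j [-0.17  0.28  0.32  1.47 -0.08  1.4   1.57]
1.75 turn [-0.   0.4 -0.5] d [ 0.0141 -0.0002  0.0048]
1.85 turn [-0.   0.4 -0.5] d [ 0.028  -0.0004  0.0069]
1.95 turn [-0.   0.4 -0.5] d [ 0.0416 -0.0005  0.0104]
2.05 turn [-0.   0.4 -0.5] d [ 0.0548 -0.0006  0.0153]
2.15 turn [-0.   0.4 -0.5] d [ 0.0674 -0.0007  0.0214]
```

View pics/s9.png

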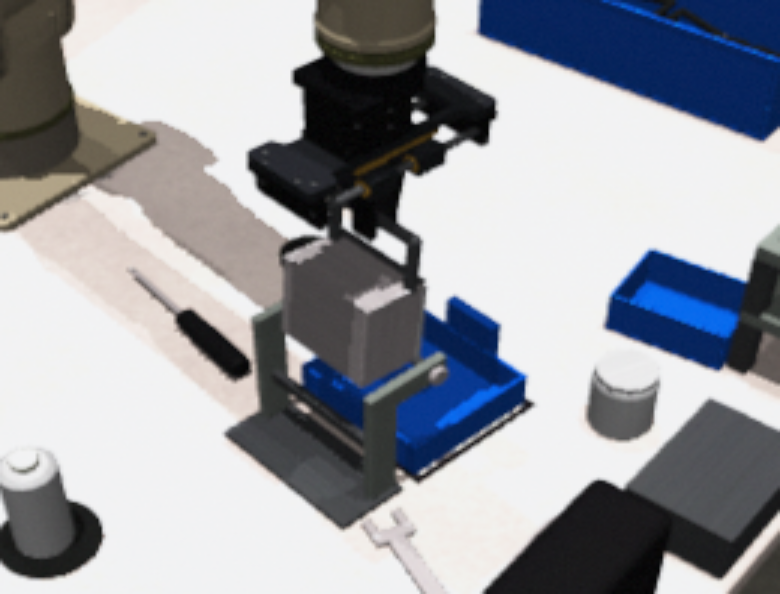

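The box is upright on edge over the pivot with the handle still gripped. Continuing.

Request:
carry_out --increments "0 0 0 0.014 0 0.001 0.008; 0 0 0 0.028 0 0.003 0.008; 0 0 0 0.042 0 0.007 0.008; 0 0 0 0.055 0 0.012 0.008; 0 0 0 0.068 0 0.018 0.008"

```text
time: 17.0
ee_pos: [0.6112, -0.0259, 0.2363]
eef_rot: [0.758, 0.653, -0.002, 0.001]
ft_force: [1.5, -2.6, -3.7]
width: 0.0117
```

```bash
python3 arc.py 2.25 2.35 2.45 2.55 2.6
```

```text
t 17.0 stand [0.0004 0.073 ] z 0.255 radius 0.1448 theta 2.171 w 0.0117 F [ 1.5 -2.6 -3.7] j [-0.26  0.3   0.28  1.49 -0.08  1.37  1.45]
2.25 turn [-0.1  0.3 -0.3] d [ 0.0073 -0.0004  0.0098]
2.35 turn [-0.1  0.3 -0.3] d [ 0.0184 -0.0005  0.0183]
2.45 turn [-0.1  0.3 -0.3] d [ 0.0286 -0.0005  0.0279]
2.55 turn [-0.1  0.3 -0.3] d [ 0.0379 -0.0006  0.0385]
2.6 turn [-0.1  0.3 -0.3] d [ 0.0421 -0.0006  0.0441]
```

Request:
carry_out --increments "0 0 0 0.009 0 0.006 0.008; 0 0 0 0.02 0 0.014 0.008; 0 0 0 0.03 0 0.024 0.008; 0 0 0 0.04 0 0.034 0.008; 0 0 0 0.044 0 0.04 0.008"

```text
time: 17.62
ee_pos: [0.6179, 0.0151, 0.1963]
eef_rot: [0.758, 0.652, -0.003, 0.003]
ft_force: [-3.1, -14.8, 12.9]
width: 0.0113
```

```bash
python3 arc.py 2.6;  python3 - <<'E'
from h import *
for n in("scene","side"):
    p,d=r.camera(n); cv2.imwrite(f"pics/{n}10.png",p)
    a=p[100:320,200:460] if n=="scene" else p[90:290,200:450]
    cv2.imwrite(f"pics/{n}10c.png",cv2.resize(a,None,fx=3,fy=2.7))
E
```

```text
t 17.62 stand [0.0012 0.1146] z 0.215 radius 0.1427 theta 2.575 w 0.0113 F [ -3.1 -14.8  12.9] j [-0.3   0.33  0.25  1.53 -0.08  1.29  1.38]
2.6 turn [-0.   0.5 -0.4] d [ 0.0004 -0.0012  0.0043]
```

View pics/scene10c.png

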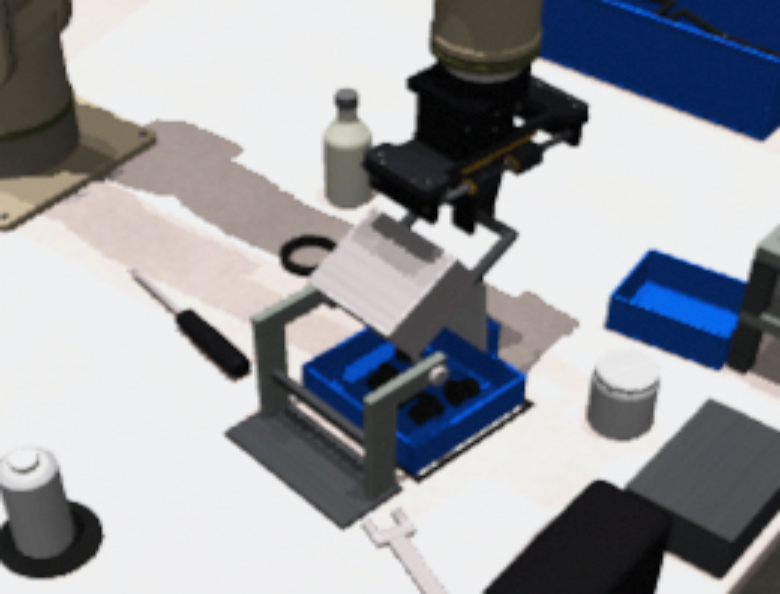

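View pics/side10c.png

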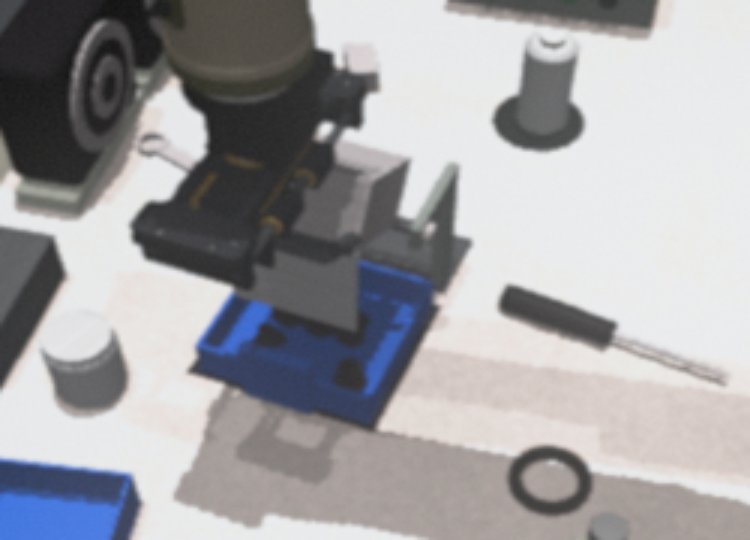

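Box at its stop, lid hanging, bushes visible in the tray (scene crop ~(385,375),(425,410),(462,390); side crop (270,335),(350,375),…). Hold, then look through the wrist camera too.

Request:
carry_out --increments "0 0 0 0 0 0 0.008; 0 0 0 0 0 0 0.008; 0 0 0 0 0 0 0.008; 0 0 0 0 0 0 0.008; 0 0 0 0 0 0 0.008"

```text
time: 18.35
ee_pos: [0.6179, 0.0148, 0.1961]
eef_rot: [0.758, 0.652, -0.003, 0.003]
ft_force: [-1.1, -2.9, 0.7]
width: 0.0112
```

```bash
python3 arc.py 2.5 2.4 2.3 2.2 2.1;  python3 - <<'E'
from h import *
for n in("scene","side"):
    m=r.camera_model(n)
    p,d=r.camera(n)
    a=p[190:290,290:390] if n=="scene" else p[170:240,260:350]
    cv2.imwrite(f"pics/{n}11c.png",cv2.resize(cv2.convertScaleAbs(a,alpha=1.8,beta=20),None,fx=5,fy=5,interpolation=cv2.INTER_CUBIC))
    P=cloud(n,d,m);Q=toS(P);hsv=cv2.cvtColor(p,cv2.COLOR_BGR2HSV)
    k,l,s,c=cv2.connectedComponentsWithStats(((hsv[...,2]<80)&(hsv[...,1]<140)&(abs(Q[...,0])<.072)&(Q[...,1]>-.02)&(Q[...,1]<.118)&(P[...,2]<.045)).astype(np.uint8))
    for i in range(1,k):
        if s[i,4]>8: print(n,s[i],np.nanmean(Q[l==i],0).round(3),np.nanmean(P[l==i][:,2]).round(3))
E
```

```text
t 18.35 stand [0.0013 0.1143] z 0.2148 radius 0.1423 theta 2.575 w 0.0112 F [-1.1 -2.9  0.7] j [-0.3   0.33  0.25  1.53 -0.08  1.29  1.38]
2.5 turn [-0.   0.5 -0.5] d [-0.0081 -0.0012 -0.007 ]
2.4 turn [-0.   0.5 -0.5] d [-0.0178 -0.0011 -0.017 ]
2.3 turn [-0.   0.5 -0.5] d [-0.0286 -0.001  -0.0261]
2.2 turn [-0.   0.5 -0.5] d [-0.0402 -0.0009 -0.034 ]
2.1 turn [-0.   0.5 -0.5] d [-0.0525 -0.0008 -0.0407]
scene [332 229   5   5  12] [-0.044  0.077] 0.009
scene [323 235  10  10  48] [-0.024  0.033] 0.024
scene [348 238  12  12  72] [0.035 0.074] 0.021
scene [337 245  11  12  70] [0.032 0.033] 0.023
side [291 201  32  18 279] [-0.003  0.045] 0.02
side [285 210  11   9  64] [0.028 0.078] 0.024
side [311 222  11  13  99] [-0.047  0.09 ] 0.023
```

View pics/scene11c.png

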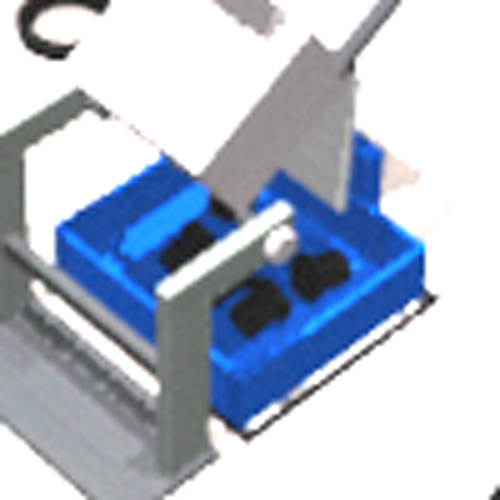

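View pics/side11c.png

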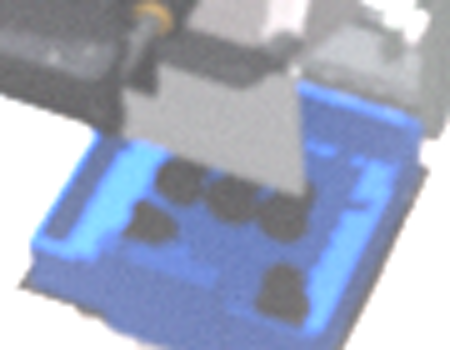

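Side crop shows all five bushes in the tray: (180,185), (235,200), (285,215), (150,222), (283,292). Swinging back.

Request:
carry_out --increments "0 0 0 -0.008 0 -0.01 0.008; 0 0 0 -0.018 -0.001 -0.02 0.008; 0 0 0 -0.029 -0.001 -0.029 0.008; 0 0 0 -0.04 -0.001 -0.037 0.008; 0 0 0 -0.053 -0.001 -0.044 0.008"

```text
time: 19.08
ee_pos: [0.6098, -0.0361, 0.2421]
eef_rot: [0.758, 0.652, -0.001, 0.003]
ft_force: [3.3, 1.9, 3.7]
width: 0.0113
```

```bash
python3 arc.py 2.0 1.9 1.8 1.7 1.6
```

```text
t 19.07 stand [0.0005 0.0627] z 0.2608 radius 0.1451 theta 2.089 w 0.0113 F [3.3 1.9 3.7] j [-0.25  0.29  0.28  1.49 -0.08  1.37  1.46]
2.0 turn [ 0.1  0.3 -0.4] d [-0.0135 -0.0004 -0.0005]
1.9 turn [ 0.1  0.3 -0.4] d [-0.0269 -0.0003 -0.0047]
1.8 turn [ 0.1  0.3 -0.4] d [-0.0406 -0.0002 -0.0075]
1.7 turn [ 0.1  0.3 -0.4] d [-0.0546 -0.0001 -0.009 ]
1.6 turn [ 0.1  0.3 -0.4] d [-0.0686 -0.0001 -0.009 ]
```

Request:
carry_out --increments "0 0 0 -0.0135 0 -0.005 0.008; 0 0 0 -0.027 0 -0.009 0.008; 0 0 0 -0.0405 0 -0.012 0.008; 0 0 0 -0.0545 0 -0.0135 0.008; 0 0 0 -0.0685 0 -0.0135 0.008"

```text
time: 19.7
ee_pos: [0.5992, -0.105, 0.2557]
eef_rot: [0.758, 0.652, -0.002, 0.003]
ft_force: [1.4, -0.2, -1.4]
width: 0.0115
```

```bash
python3 arc.py 1.5 1.4 1.3 1.2 1.1
```

```text
t 19.7 stand [-0.0003 -0.007 ] z 0.2744 radius 0.1445 theta 1.594 w 0.0115 F [ 1.4 -0.2 -1.4] j [-0.16  0.28  0.32  1.48 -0.08  1.4   1.58]
1.5 turn [ 0.1  0.3 -0.4] d [-0.0128  0.0003  0.0055]
1.4 turn [ 0.1  0.3 -0.4] d [-0.0265  0.0004  0.0083]
1.3 turn [ 0.1  0.3 -0.4] d [-0.0399  0.0005  0.0124]
1.2 turn [ 0.1  0.3 -0.4] d [-0.0529  0.0006  0.0178]
1.1 turn [ 0.1  0.3 -0.4] d [-0.0652  0.0006  0.0245]
```

Request:
carry_out --increments "0 0 0 -0.013 0 0.001 0.008; 0 0 0 -0.0265 0 0.004 0.008; 0 0 0 -0.04 0 0.008 0.008; 0 0 0 -0.053 0 0.0135 0.008; 0 0 0 -0.065 0 0.02 0.008"

```text
time: 20.32
ee_pos: [0.5891, -0.1703, 0.2355]
eef_rot: [0.758, 0.652, -0.002, 0.002]
ft_force: [0.2, -0.7, -0.6]
width: 0.0115
```

```bash
python3 arc.py 1.0 .9 .8 .7 .6
```

```text
t 20.32 stand [-0.0009 -0.0731] z 0.2542 radius 0.1441 theta 1.11 w 0.0115 F [ 0.2 -0.7 -0.6] j [-0.08  0.3   0.36  1.5  -0.1   1.36  1.7 ]
1.0 turn [ 0.1  0.4 -0.4] d [-0.0108  0.0009  0.0118]
0.9 turn [ 0.1  0.4 -0.4] d [-0.0215  0.001   0.0208]
0.8 turn [ 0.1  0.4 -0.4] d [-0.0313  0.0011  0.0309]
0.7 turn [ 0.1  0.4 -0.4] d [-0.0401  0.0011  0.0419]
0.6 turn [ 0.1  0.4 -0.4] d [-0.0477  0.0011  0.0537]
```

Request:
carry_out --increments "0 0 0 -0.011 0 0.008 0.008; 0 0 0 -0.0215 0 0.017 0.008; 0 0 0 -0.0315 0 0.027 0.008; 0 0 0 -0.04 0 0.038 0.008; 0 0 0 -0.048 0 0.05 0.008"

```text
time: 20.95
ee_pos: [0.5818, -0.2185, 0.1848]
eef_rot: [0.758, 0.652, -0.002, 0.002]
ft_force: [0.2, -0.4, -1.3]
width: 0.0117
```

```bash
python3 arc.py .5 .4 .3 .2 .1 0
python3 - <<'E'
from h import *
for n in("scene","side"):
    p,d=r.camera(n)
    a=p[100:320,200:460] if n=="scene" else p[90:290,200:450]
    cv2.imwrite(f"pics/{n}12c.png",cv2.resize(a,None,fx=3,fy=2.7))
E
```

```text
t 20.95 stand [-0.0012 -0.1219] z 0.2035 radius 0.1423 theta 0.614 w 0.0117 F [ 0.2 -0.4 -1.3] j [-0.01  0.35  0.37  1.54 -0.13  1.27  1.8 ]
0.5 turn [ 0.   0.3 -0.4] d [-0.0056  0.0013  0.0152]
0.4 turn [ 0.   0.3 -0.4] d [-0.0107  0.0013  0.0283]
0.3 turn [ 0.   0.3 -0.4] d [-0.0145  0.0013  0.0418]
0.2 turn [ 0.   0.3 -0.4] d [-0.0169  0.0013  0.0556]
0.1 turn [ 0.   0.3 -0.4] d [-0.0179  0.0013  0.0696]
0.0 turn [ 0.   0.3 -0.4] d [-0.0175  0.0013  0.0837]
```

View pics/scene12c.png

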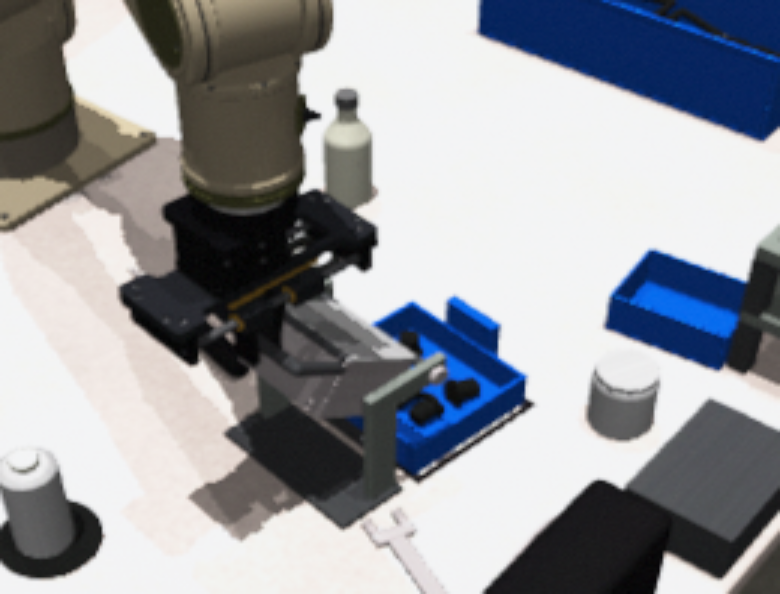

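The box is half back with its lid shut on top; the bushes stay in the tray. Finishing the arc.

Request:
carry_out --increments "0 0 0 -0.0055 0.001 0.014 0.008; 0 0 0 -0.0105 0.001 0.027 0.008; 0 0 0 -0.0145 0.001 0.04 0.008; 0 0 0 -0.017 0.001 0.054 0.008; 0 0 0 -0.018 0.001 0.068 0.008"

```text
time: 21.68
ee_pos: [0.5794, -0.2374, 0.1149]
eef_rot: [0.758, 0.652, -0.003, 0.002]
ft_force: [-4.3, -0.6, -0.4]
width: 0.0116
```

```bash
python3 arc.py 0
```

```text
t 21.68 stand [-0.0009 -0.1409] z 0.1336 radius 0.1409 theta 0.097 w 0.0116 F [-4.3 -0.6 -0.4] j [ 0.03  0.42  0.37  1.61 -0.16  1.14  1.85]
0.0 turn [-0.   0.4 -0.5] d [0.0011 0.0009 0.0136]
```

Request:
carry_out --increments "0 0 0 0 0 0.005 0.008; 0 0 0 0.001 0 0.009 0.008; 0 0 0 0.001 0 0.013 0.008; 0 0 0 0.001 0 0.013 0.008; 0 0 0 0.001 0 0.013 0.008"

```text
time: 22.3
ee_pos: [0.5794, -0.2372, 0.102]
eef_rot: [0.759, 0.652, -0.003, 0.002]
ft_force: [-4.0, -5.1, -2.9]
width: 0.0115
```

```bash
python3 arc.py 0
```

```text
t 22.3 stand [-0.0009 -0.1406] z 0.1207 radius 0.1409 theta 0.006 w 0.0115 F [-4.  -5.1 -2.9] j [ 0.03  0.44  0.36  1.62 -0.16  1.12  1.85]
0.0 turn [-0.   0.4 -0.5] d [0.0007 0.0009 0.0007]
```

Box at rest. Opening just to 32 mm and lifting straight up.

Request:
carry_out --increments "0 0 0 0 0 0 0.032; 0 0 0 0 0 0 0.032; 0 0 0 0 0 0 0.032; 0 0 0 0 0 0 0.032; 0 0 0 0 0 -0.005 0.032"

```text
time: 22.92
ee_pos: [0.5793, -0.2369, 0.107]
eef_rot: [0.759, 0.652, -0.003, 0.002]
ft_force: [1.0, 0.4, 0.3]
width: 0.0321
```

Request:
carry_out --increments "0 0 0 0 0 -0.03 0.032; 0 0 0 0 0 -0.07 0.032; 0 0 0 -0.01 0 -0.12 0.032; 0 0 0 -0.04 -0.02 -0.16 0.032; 0 0 0 -0.06 -0.06 -0.18 0.032"

```text
time: 23.55
ee_pos: [0.5114, -0.2874, 0.29]
eef_rot: [0.759, 0.652, -0.003, 0.003]
ft_force: [-0.7, -1.0, 0.2]
width: 0.032
```

Request:
carry_out --increments "0 0 0 0 -0.03 0 0.032; 0 0 0 0 -0.06 0 0.032; 0 0 0 0 -0.09 0 0.032; 0 0 0 0 -0.1 0 0.032; 0 0 0 0 -0.1 0 0.032"

```text
time: 24.18
ee_pos: [0.4128, -0.2723, 0.2903]
eef_rot: [0.759, 0.651, -0.002, 0.004]
ft_force: [-0.2, 0.1, -0.5]
width: 0.0319
```

Run:
```python
from h import *
print(r.read_state()["ee_pos"],r.read_state()["time"])
for n in("scene","side"):
    m=r.camera_model(n);p,d=r.camera(n); P=cloud(n,d,m);Q=toS(P)
    a=p[100:320,180:440] if n=="scene" else p[90:290,200:450]
    cv2.imwrite(f"pics/{n}13c.png",cv2.resize(a,None,fx=3,fy=2.7))
    t=(P[...,2]>.12)&(P[...,2]<.15)&(abs(Q[...,0])<.045)&(Q[...,1]>-.08)&(Q[...,1]<-.01)
    q=np.c_[Q[t],P[...,2][t]]; A=np.c_[q[:,:2],np.ones(len(q))]; print(n,'lid plane',np.linalg.lstsq(A,q[:,2],rcond=None)[0],q[:,2].mean())
    hsv=cv2.cvtColor(p,cv2.COLOR_BGR2HSV); b=(hsv[...,0]>100)&(hsv[...,0]<135)&(hsv[...,1]>100)
    q=Q[b&(P[...,2]>.034)&(P[...,2]<.046)&(np.hypot(Q[...,0],Q[...,1]-.05)<.13)]; print('tray',cv2.minAreaRect(q.astype(np.float32)*1000))
    q=P[(np.hypot(P[...,0]-.478,P[...,1]+.38)<.05)&(P[...,2]>.02)&(P[...,2]<.13)]; print('can',cv2.minEnclosingCircle(q[:,:2].astype(np.float32)*1000),q[:,2].max())
```

```text
[ 0.41275838 -0.2723092   0.29032889] 24.175
scene lid plane [-7.22490949e-05  3.49067188e-03  1.32490794e-01] 0.13233304678767
tray ((0.7408599853515625, 51.335418701171875), (153.2355499267578, 150.4128875732422), 0.2582624554634094)
can ((479.1993408203125, -385.44366455078125), 25.454620361328125) 0.12119655444797184
side lid plane [-5.30446188e-05 -1.99606511e-03  1.33276574e-01] 0.13336504409226474
tray ((-2.1533966064453125, 54.914955139160156), (151.3534698486328, 151.06773376464844), 89.69593048095703)
can ((474.7367248535156, -377.4661560058594), 26.241622924804688) 0.12142280347401957
```

View pics/scene13c.png

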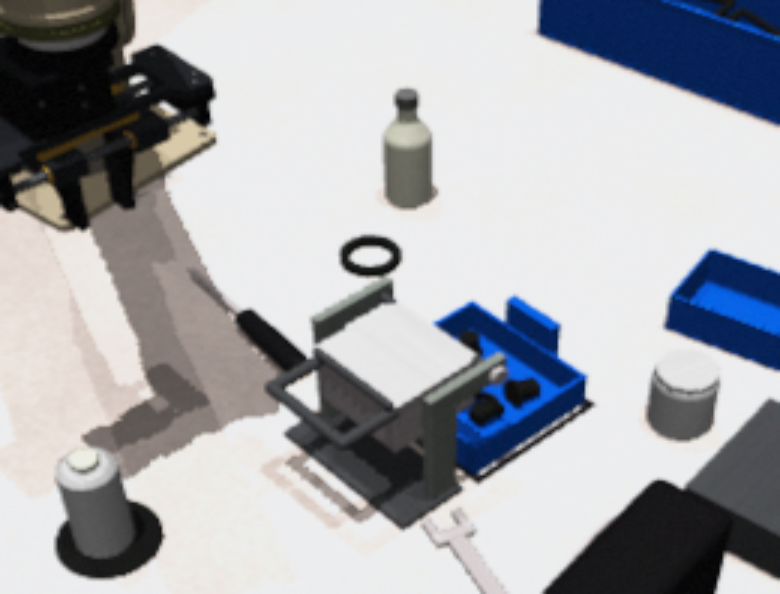

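View pics/side13c.png

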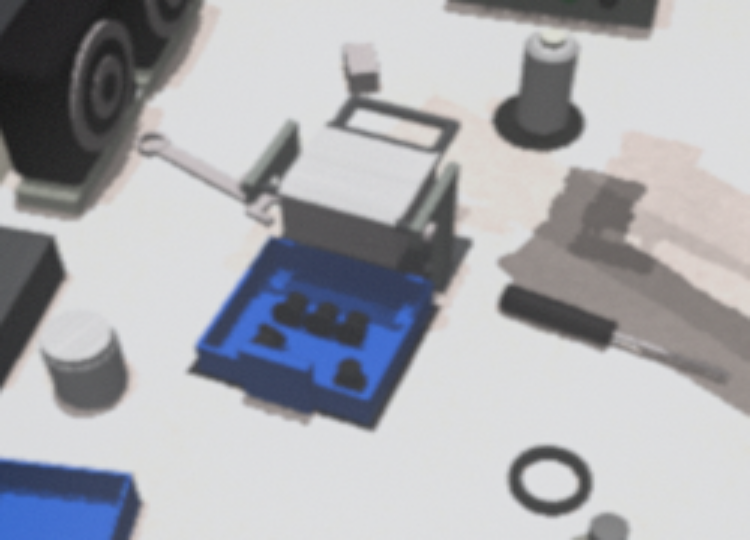

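Everything is as required: the lid is flat at z = 133 mm, five bushes lie in the tray (side crop (295,310), (325,320), (355,325), (268,335), (350,375)), and the can stands on the mat.

```bash
python3 -c "
from bench import r
print(r.close_job())"
```

```text
the job is handed in; nothing more can be done
None
```

I finished the job and handed it in at about 24 s on the robot's clock. The hand-in gives no verdict, so this rests on my own last camera checks.

**What I did:** I moved the can onto the mat and slid the tray squarely into the bay by its tab. I then swung the box by its handle to the stop, where the lid fell open by itself and all five bushes dropped into the tray. I swung it back upright and let go.

**Last checks:**
- **Can:** it stands upright on the mat, about 3 mm from the centre.
- **Tray:** it sits flat and square in the bay, within about 3 mm of the centre, with its tab away from the stand.
- **Bushes:** all five can be counted in the tray in the side view. Only some of them show in the scene view.
- **Box and lid:** the box is at rest. The lid is level at 132–133 mm, against the 133 mm it should be when shut.
- **Other things:** none looks moved in the pictures, but I did not measure their positions again.
- **Robot:** the gripper was about 0.2 m clear of everything when I handed in.

**Disagreements and oddities:**
- The scene and side cameras differed by 4–8 mm on single points. I used the average, checked against the wrist camera.
- During the swing the gripper ran about 4 mm outside the calculated handle arc, with a side force of up to about 21 N. I corrected for this as I went.
- I set the can down with about 23 N of force on the mat.

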